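# Roll the sleeve onto the laser's focus line and start the cycle

## Robot

A 6-joint arm with a two-finger parallel gripper is mounted at the origin on the work surface. World frame = base frame: x ahead of the robot, y to its left, z up, the work surface at z = 0. Lengths are in m, angles in rad, forces in N, time in s.
With the tool pointing down it reaches from about 0.35 to 0.775 m from the base axis. Payload 5.5 kg.
Tool frame: the origin (TCP) lies at the very end of the fingers, on their centre line; the grasp point (between the pads) lies 19 mm behind it (env.grasp_offset is the distance from the TCP to the grasp point, in m); z points along the fingers, x is the direction in which the jaws open and shut, and the axes are right-handed (so a half turn about z gives the same grasp; the last joint's range is limited). The gripper opens to 85 mm and grips with 20 to 120 N. Pads are 22 mm wide; open, the fingers measure 114 mm over their backs; the gripper's body (76 mm by 85 mm) begins 54 mm behind the grasp point. The pads swing forward as they close: fully open they stand 13 mm farther back than shut.
Start: joints at [-1.446, 0.313, 0.046, 1.304, 0, 1.431], TCP at [0.15, -0.555, 0.231] pointing down, gripper open.
Joint ranges: [-2.76, 2.76], [-0.86, 1.69], [-1.03, 1.26], [-2.2, 2.34], [-1.47, 1.5], [-3.14, 3.14]. Speed limits (rad/s): [2.57, 2.57, 3.14, 3.14, 3.14, 3.14].

## Interface

Orientations are given as a unit quaternion [w, x, y, z].
In Python, from workcell import status, viewer, env gives the robot as it stands.
- The arm moves only by the tool carry_out, never from a script. Its argument "plan" is a list of rows, each an object of numbers: "x", "y", "z": the shift along the tool's x, y, z in m; "ax", "ay", "az": the turn, a rotation vector about the tool's x, y, z in rad; "hand": the opening, from 0 (shut) to 1 (fully open). In form: [{"x": .., "y": .., "z": .., "ax": .., "ay": .., "az": .., "hand": ..}, ...]. A call has 1 to 12 rows; each row is the pose to reach, as a shift and turn from the pose measured when the call began, along the tool's axes at that moment; what a row does not reach only later rows make up. A row lasts 1/12 s, in which the tool goes at most 41.7 mm and 7.16 degrees, less where a joint would pass 70% of its speed; a pose out of reach is approached as far as the arm can. A call with a gripper value outside its range is refused whole. The fingers move at their own pace and stop on an object; "squeeze" is the grip in N (left out, the last holds). Time passes only in rows, so rows that repeat a pose let the fingers close. It gives the time, the measured TCP pose, the force and the opening at its end, in the units of the state.
- status.get_state(): the state, without advancing time (a new reading comes with each control period).
- viewer.read_camera(name): name is "side" or "top" or "wrist"; returns the picture (480x640x3 uint8, red, green, blue); there is no depth.
- viewer.camera_model(name): a dict with "vfov" (degrees; the focal length in pixels is half the picture's height over the tangent of half this angle, whatever the lens; pixels are square), "cx", "cy" (the principal point, pixels), "T" (4x4, takes a point from camera to world coordinates). Camera axes: x right, y down, z forward; pixel columns grow to the right and rows downward; lengths in m; the calibration is good to about 2 mm. A picture is of the moment at which its call begins: read the wrist's pose just before it. camera_model takes no time and is no camera call; for the wrist camera it gives the pose at the moment of the call.
- env.hand_in(): hands the job in, once; it reports no verdict.
The state is a dict: "clock": time; "joint_pos": joint angles; "qvel": joint speeds; "tau": joint torques, N m; "tcp_pos": TCP position; "orientation": TCP orientation; "wrist_force": force on the tool from outside, world axes, zero at the start; "ft_torque": the same for the moment, N m; "finger_gap": finger opening in m.
Only numpy, scipy, OpenCV 4.12 (cv2) and the standard library are available. Lean on these libraries where they do the work, as an engineer would, in place of code of your own. Each camera call takes 0.05 s, during which the arm holds its last target.

## Task

With the fingers, and without pinching or lifting it, roll the steel sleeve across the pad until it lies still lengthwise on the red line, centred over it, and let go of it. Then press the green start button fully down, with the sleeve still on the line, and come clear. Leave the red stop button, the brass sleeve, the blue gauge, the grey cup and the aluminium block alone.

Things in the scene. Friction and masses are not known exactly. Their poses are not given: they have to be found in the camera images.
- steel_sleeve: Bright steel cylinder, 32 mm in diameter, 100 mm long, lying on the dark pad, 0.25 to 0.46 kg. Origin at its centre on its axis, 31 mm above the table; x along the cylinder (y, z turn as it rolls). Starts 42 to 78 mm to one side of the red line, within 0.06 rad of parallel. Smooth (friction about 0.45). Rubbed by its top it rolls half as far as the finger moves; pushed slowly it stops within a few mm.
- line (a point): Midpoint of the red line, 180 x 3 mm, on top of the dark pad, 15 mm above the table. x along the line, y across it (rolling direction), z up. The pad is soft and brakes rolling; it reaches 100 mm either way along x. Steel rails 7 mm high stand 119 to 128 mm either way along y. Aluminium plate below: fixed, 260 x 260 mm, its top 12 mm above the table.
- brass_sleeve: Brass sleeve, same size as the steel one, lying on the pad on the other side of the line, 42 to 78 mm from it; to be left alone. Origin at its centre, x along its axis.
- start_button_top (a point): Centre of the top face of the green start button, 28 mm in diameter, pointing up, on one end of a dark control box 150 x 90 mm and 55 mm high that stands left or right of the plate.
- start_button (a joint): Travel of the green button: 0 up, 0.006 m fully down; a spring pushes back, 5 N when fully down.
- stop_button_top (a point): Centre of the top of the red stop button, 34 mm in diameter, on the other end of the same box, 80 mm from the green one; not to be pressed.
- stop_button (a joint): Travel of the red button: 0 up, 0.006 m fully down.
- focus_gauge: Blue turned gauge, 24 mm in diameter and 50 mm high, standing loose on the bare aluminium edge of the plate beyond the far end of the line. Origin at the centre of its foot.
- parts_cup: Grey open cup, 70 mm in diameter and 70 mm high, standing loose beside a far corner of the plate. Origin under its centre.
- coupon_stack: Pale aluminium block of stacked coupons, 60 x 45 x 20 mm, lying loose beside a far corner of the plate. Origin under its centre.
Things that resemble listed ones, but are neither listed nor needed, are in the scene too. What is shaped like the part that bears start_button_top but orange, pink or purple is not meant.

How it is judged:
By the outcome, as a careful person would: the job done as asked, in the order asked, and still so for the second after the job is handed in, with the robot touching nothing.
It also fails if it takes over 64 s, if anything falls off the work surface, if the arm or the gripper's body presses on something with over 40 N, if the wrist force passes 120 N, or if a joint passes its speed limit or range.

## Working session

There is one attempt and no reset: what is moved stays moved. The work goes in short steps, Python scripts to look and compute and a tool call to move; the robot and the scene stay as the last step left them, time stands still between calls to the robot, and variables do not carry over. Pictures are saved under pics/ and viewed, and the job is handed in when it is done.

Besides the shell and the picture viewer there is one more tool, called after "Emit:" in YAML: its name, and indented under it one key for each argument. carry_out: Moves the arm, as the interface text tells. Its arguments: {"type":"object","properties":{"plan":{"type":"array"},"squeeze":{"type":"number"}},"required":["plan"]}

```bash
mkdir -p pics; ls
python3 - <<'E'
from workcell import status, viewer, env
import cv2
s=status.get_state()
for k,v in s.items(): print(k,v)
for n in ["side","top","wrist"]:
    m=viewer.camera_model(n); print(n,m)
    cv2.imwrite(f"pics/{n}0.png",viewer.read_camera(n)[:,:,::-1])
E
```

```text
pics
clock 0.0
joint_pos [-1.44561625e+00  3.14012105e-01  4.49561481e-02  1.30358674e+00
 -4.31560085e-06  1.43117674e+00]
qvel [ 5.57723218e-04 -1.45299726e-03  1.74710047e-04  2.02380411e-03
  2.23747159e-04 -5.86601318e-05]
tau [-1.84236796e-04 -4.80626678e+01  2.98533297e+01  1.93280890e-02
 -1.99871665e-04  1.03409889e-06]
tcp_pos [ 0.15040009 -0.5544465   0.23039287]
orientation [-6.55971970e-04  7.94265336e-01 -6.07570345e-01 -6.49597581e-04]
wrist_force [-0.40200622  0.49017159 -0.60476064]
ft_torque [-0.02820955 -0.00133954  0.02243372]
finger_gap 0.08522957410789309
side {'vfov': 56.156131004935254, 'cx': 319.9719730119469, 'cy': 243.9987947540715, 'T': array([[-0.98367731, -0.12911615,  0.12533147,  0.32546244],
       [-0.17897576,  0.6299779 , -0.75570862,  0.87474627],
       [ 0.01861813, -0.76580471, -0.64280363,  0.75829048],
       [ 0.        ,  0.        ,  0.        ,  1.        ]])}
top {'vfov': 56.19328238154933, 'cx': 319.91682797004825, 'cy': 233.4540863792837, 'T': array([[-0.00229549, -0.9968178 ,  0.07968062,  0.38662686],
       [-0.99999642,  0.00239789,  0.00118948,  0.04428308],
       [-0.00137676, -0.07967761, -0.99681973,  1.07033458],
       [ 0.        ,  0.        ,  0.        ,  1.        ]])}
wrist {'vfov': 63.852988036148055, 'cx': 320.1738404414557, 'cy': 235.62637214819546, 'T': array([[ 2.62584650e-01, -9.18417129e-01, -2.95904172e-01,
         2.26023693e-01],
       [-9.64908960e-01, -2.49920885e-01, -8.05620932e-02,
        -5.35360247e-01],
       [ 3.69736581e-05,  3.06674956e-01, -9.51814304e-01,
         3.72473206e-01],
       [ 0.00000000e+00,  0.00000000e+00,  0.00000000e+00,
         1.00000000e+00]])}
```

View pics/top0.png

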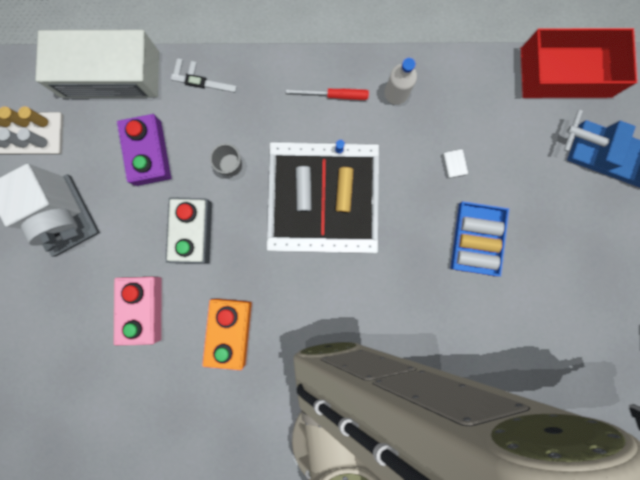

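View pics/side0.png

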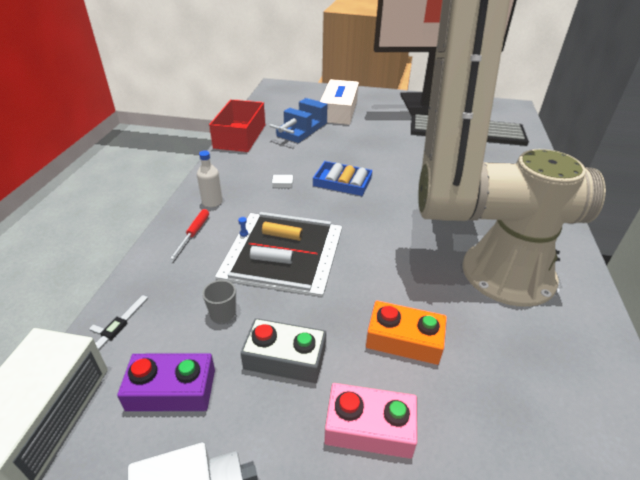

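The dark-sided box with the pale top (186,230 in top; 285,350 in side) is the control box. The purple (142,150), orange (227,335) and pink (136,310) ones are excluded by their colour. The steel sleeve is at (304,188), the line at (323,197) and the brass sleeve at (345,190). Next I enlarge and measure.

```bash
cat > h.py <<'E'
import numpy as np, cv2
from workcell import status, viewer
def ray(m,u,v):
    f=240/np.tan(np.radians(m['vfov'])/2); T=np.array(m['T'])
    d=T[:3,:3]@np.array([(u-m['cx'])/f,(v-m['cy'])/f,1]); return T[:3,3],d
def onz(m,u,v,z):
    o,d=ray(m,u,v); return o+d*(z-o[2])/d[2]
def proj(m,p):
    f=240/np.tan(np.radians(m['vfov'])/2); T=np.array(m['T'])
    q=T[:3,:3].T@(np.array(p)-T[:3,3]); return np.array([m['cx']+f*q[0]/q[2],m['cy']+f*q[1]/q[2]])
def tri(m1,p1,m2,p2):
    o1,d1=ray(m1,*p1);o2,d2=ray(m2,*p2)
    A=np.stack([d1,-d2],1); t=np.linalg.lstsq(A,o2-o1,rcond=None)[0]
    a=o1+t[0]*d1;b=o2+t[1]*d2; return (a+b)/2,np.linalg.norm(a-b)
def masks(img):
    h=cv2.cvtColor(img,cv2.COLOR_RGB2HSV); H,S,V=[h[...,i].astype(int) for i in range(3)]
    return dict(red=((H<8)|(H>172))&(S>150)&(V>80),green=(H>45)&(H<85)&(S>100)&(V>50),brass=(H>12)&(H<28)&(S>90)&(V>90),
      steel=(S<40)&(V>110),blue=(H>100)&(H<125)&(S>140)&(V>50))
def blobs(mask,roi,amin=8):
    x0,y0,x1,y1=roi; m=np.zeros(mask.shape,np.uint8); m[y0:y1,x0:x1]=mask[y0:y1,x0:x1]*255
    cs,_=cv2.findContours(m,cv2.RETR_EXTERNAL,cv2.CHAIN_APPROX_NONE)
    out=[]
    for c in cs:
        n=np.zeros_like(m); cv2.drawContours(n,[c],-1,255,-1); a=(n>0).sum()
        if a<amin: continue
        ys,xs=np.nonzero(n); out.append((a,(xs.mean(),ys.mean()),cv2.minAreaRect(c)))
    return sorted(out,key=lambda t:-t[0])
E
python3 - <<'E'
from h import *
t=cv2.imread('pics/top0.png')[:,:,::-1]; s=cv2.imread('pics/side0.png')[:,:,::-1]
for n,im,roi in [('top',t,(276,158,372,238)),('side',s,(225,215,335,290)),]:
    M=masks(im)
    for k in ['red','brass','steel']:
        for b in blobs(M[k],roi): print(n,k,b)
for n,im,roi in [('top',t,(165,195,212,266)),('side',s,(240,315,330,380))]:
    M=masks(im)
    for k in ['red','green']:
        for b in blobs(M[k],roi): print(n,k,b)
a=cv2.resize(t[130:280,160:390],None,fx=2.6,fy=2.6,interpolation=cv2.INTER_CUBIC)
cv2.imwrite('pics/tc.png',a[:,:,::-1])
a=cv2.resize(s[205:385,205:345],None,fx=3.3,fy=3.3,interpolation=cv2.INTER_CUBIC)
cv2.imwrite('pics/sc.png',a[:,:,::-1])
E
```

```text
top red (np.int64(264), (np.float64(322.97727272727275), np.float64(195.78030303030303)), ((323.02996826171875, 196.5006103515625), (3.479304075241089, 75.02499389648438), 1.1457629203796387))
top brass (np.int64(692), (np.float64(344.478323699422), np.float64(188.84393063583815)), ((344.5416564941406, 188.68826293945312), (15.365310668945312, 45.61576461791992), 4.23639440536499))
top steel (np.int64(630), (np.float64(303.2984126984127), np.float64(187.94920634920635)), ((303.0, 188.0), (44.0, 14.0), 90.0))
top steel (np.int64(26), (np.float64(288.5), np.float64(237.0)), ((288.5, 237.0), (25.0, 0.0), 180.0))
side red (np.int64(47), (np.float64(303.78723404255317), np.float64(251.14893617021278)), ((303.47686767578125, 251.1502685546875), (25.317522048950195, 1.8246864080429077), 8.746162414550781))
side red (np.int64(33), (np.float64(259.1515151515151), np.float64(244.3939393939394)), ((259.0199890136719, 244.3599853515625), (18.243356704711914, 1.5556349754333496), 8.13010311126709))
side red (np.int64(9), (np.float64(273.0), np.float64(246.33333333333334)), ((272.5, 246.5), (1.0, 
[... 152 characters left out ...]
4172592163086, 13.219680786132812), 10.491477966308594))
side steel (np.int64(8200), (np.float64(279.8142682926829), np.float64(251.79158536585365)), ((279.5, 252.0), (74.0, 109.0), 90.0))
top red (np.int64(199), (np.float64(184.356783919598), np.float64(211.2713567839196)), ((184.5, 211.5), (15.0, 15.0), 90.0))
top green (np.int64(151), (np.float64(182.5430463576159), np.float64(247.01324503311258)), ((182.5, 247.0), (12.0, 13.0), 90.0))
side red (np.int64(220), (np.float64(263.41818181818184), np.float64(331.8090909090909)), ((263.5, 332.0), (14.0, 17.0), 90.0))
side green (np.int64(163), (np.float64(303.93865030674846), np.float64(338.9509202453988)), ((304.0, 339.0), (12.0, 14.0), 90.0))
```

View pics/tc.png

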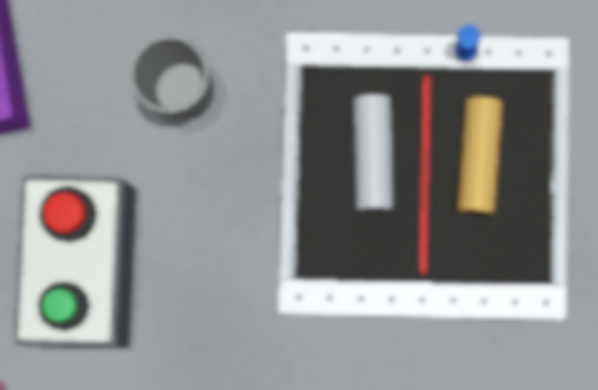

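View pics/sc.png

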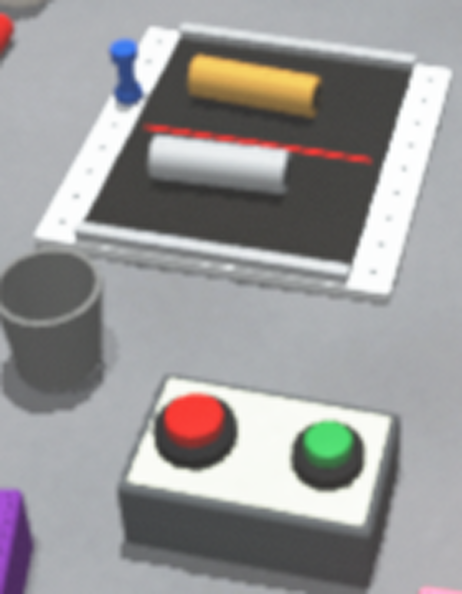

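```bash
cat > meas.py <<'E'
from h import *
def axis(im,k,roi,m,z):
    """centre and direction of the biggest blob, on plane z"""
    M=masks(im)[k]; x0,y0,x1,y1=roi
    n=np.zeros(M.shape,np.uint8); n[y0:y1,x0:x1]=M[y0:y1,x0:x1]
    c,lab,st,_=cv2.connectedComponentsWithStats(n); i=1+np.argmax(st[1:,4])
    ys,xs=np.nonzero(lab==i)
    P=np.array([onz(m,u,v,z)[:2] for u,v in zip(xs,ys)])
    vx,vy,_,_=cv2.fitLine(P.astype(np.float32),cv2.DIST_L2,0,1e-6,1e-6).ravel()
    d=np.array([vx,vy]); d*=np.sign(d[0]); a=P@d; b=P@np.array([-d[1],d[0]])
    c=d*(a.max()+a.min())/2+np.array([-d[1],d[0]])*b.mean()
    return c,np.arctan2(d[1],d[0]),np.ptp(a),np.ptp(b)
E
python3 - <<'E'
from meas import *
t=cv2.imread('pics/top0.png')[:,:,::-1]; mt=viewer.camera_model('top'); ms=viewer.camera_model('side')
roi=(278,160,370,236)
L=axis(t,'red',roi,mt,.015); S=axis(t,'steel',roi,mt,.031); B=axis(t,'brass',roi,mt,.031)
for n,q in zip('LSB',(L,S,B)): print(n,q)
c,a=L[:2]; R=np.array([[np.cos(a),np.sin(a)],[-np.sin(a),np.cos(a)]])
print('steel in line',R@(S[0]-c),S[1]-a,'brass',R@(B[0]-c),B[1]-a)
for n,p,q in [('green',(182.54,247.01),(303.94,338.95)),('red',(184.36,211.27),(263.4,331.8))]:
    print(n,tri(mt,p,ms,q), onz(mt,*p,.07))
# gauge/cup
T=np.array
print('gauge top', tri(mt,(340,144.5),ms,(242,219.5)))
print('side line ends', onz(ms,249.5,243,.015),onz(ms,317,253,.015))
E
```

```text
L (array([0.55826715, 0.03813043]), np.float32(-0.023497654), np.float64(0.1772364012392333), np.float64(0.008331846391562113))
S (array([0.57662203, 0.08414023]), np.float32(0.02279728), np.float64(0.10468588870334539), np.float64(0.033064368205633785))
B (array([ 0.57472875, -0.01218063]), np.float32(-0.086005844), np.float64(0.10800337740835064), np.float64(0.03621344021240687))
steel in line [0.01726878 0.04642835] 0.046294935 brass [ 0.01763913 -0.0499104 ] -0.06250819
green (array([0.4377511 , 0.35058994, 0.07370086]), np.float64(0.0018295269835740288)) [0.43702731 0.35160657 0.07      ]
red (array([0.51763158, 0.34850518, 0.07309449]), np.float64(0.0016403106126156555)) [0.51721701 0.34929362 0.07      ]
gauge top (array([ 0.67308413, -0.0006744 ,  0.06105745]), np.float64(0.0032949951045912252))
side line ends [0.64827879 0.03329324 0.015     ] [0.47140666 0.03697184 0.015     ]
```

Control box confirmed: dark with a pale top and the green button at its near end, top at about (0.437, 0.351, 0.074). The steel sleeve is +46 mm from the line and skewed 0.046 rad. I'll push it slowly from its outer side with two spread fingers as a straightedge set parallel to the line.

```bash
cat > go.py <<'E'
from h import *
from scipy.spatial.transform import Rotation as Ro
A=-0.0235; LC=np.array([.55827,.03813])
def lw(x,y): # line->world
    return LC+np.array([x*np.cos(A)-y*np.sin(A),x*np.sin(A)+y*np.cos(A)])
def wl(p):
    d=np.array(p)[:2]-LC; return np.array([d[0]*np.cos(A)+d[1]*np.sin(A),-d[0]*np.sin(A)+d[1]*np.cos(A)])
def rot(yaw): # tool x at yaw, z down
    return Ro.from_matrix(np.array([[np.cos(yaw),np.sin(yaw),0],[np.sin(yaw),-np.cos(yaw),0],[0,0,-1]]))
def cur():
    s=status.get_state(); q=s['orientation']; return np.array(s['tcp_pos']),Ro.from_quat([q[1],q[2],q[3],q[0]]),s
def plan(p,yaw):
    t,R,s=cur(); d=R.inv().apply(np.array(p)-t); r=(R.inv()*rot(yaw)).as_rotvec()
    print('shift',d.round(4),'turn',r.round(4))
E
python3 - <<'E'
from go import *
p=lw(.017,.088); print(p); plan([*p,.12],A)
E
```

```text
[0.57733312 0.12570624]
shift [-0.5447 -0.59    0.1115] turn [-1.1000e-03  1.1000e-03 -1.2825e+00]
```

Emit:
carry_out:
  plan:
    - {"x":-0.545,"y":-0.59,"z":0.05,"az":-1.2825,"hand":0.6}
    - {"x":-0.545,"y":-0.59,"z":0.05,"az":-1.2825,"hand":0.6}
    - {"x":-0.545,"y":-0.59,"z":0.05,"az":-1.2825,"hand":0.6}
    - {"x":-0.545,"y":-0.59,"z":0.05,"az":-1.2825,"hand":0.6}
    - {"x":-0.545,"y":-0.59,"z":0.05,"az":-1.2825,"hand":0.6}
    - {"x":-0.545,"y":-0.59,"z":0.05,"az":-1.2825,"hand":0.6}
    - {"x":-0.545,"y":-0.59,"z":0.05,"az":-1.2825,"hand":0.6}
    - {"x":-0.545,"y":-0.59,"z":0.05,"az":-1.2825,"hand":0.6}
    - {"x":-0.545,"y":-0.59,"z":0.05,"az":-1.2825,"hand":0.6}
    - {"x":-0.545,"y":-0.59,"z":0.05,"az":-1.2825,"hand":0.6}
    - {"x":-0.545,"y":-0.59,"z":0.05,"az":-1.2825,"hand":0.6}
    - {"x":-0.545,"y":-0.59,"z":0.05,"az":-1.2825,"hand":0.6}

```text
schema error: expected keys x, y, z, ax, ay, az, hand
```

Run:
```python
from go import *
t,R,s=cur(); print(s['clock'],t,R.as_matrix().round(3).tolist(),s['finger_gap'])
p=lw(.017,.088); plan([*p,.12],A)
```

```text
0.15 [ 0.15043168 -0.55456438  0.23060766] [[0.262, -0.965, -0.0], [-0.965, -0.262, 0.001], [-0.001, -0.0, -1.0]] 0.08497167124221343
shift [-0.5447 -0.59    0.1115] turn [-1.1000e-03  1.1000e-03 -1.2825e+00]
```

Emit:
carry_out:
  plan:
    - {"x":-0.545,"y":-0.59,"z":0.05,"ax":0,"ay":0,"az":-1.2825,"hand":0.6}
    - {"x":-0.545,"y":-0.59,"z":0.05,"ax":0,"ay":0,"az":-1.2825,"hand":0.6}
    - {"x":-0.545,"y":-0.59,"z":0.05,"ax":0,"ay":0,"az":-1.2825,"hand":0.6}
    - {"x":-0.545,"y":-0.59,"z":0.05,"ax":0,"ay":0,"az":-1.2825,"hand":0.6}
    - {"x":-0.545,"y":-0.59,"z":0.05,"ax":0,"ay":0,"az":-1.2825,"hand":0.6}
    - {"x":-0.545,"y":-0.59,"z":0.05,"ax":0,"ay":0,"az":-1.2825,"hand":0.6}
    - {"x":-0.545,"y":-0.59,"z":0.05,"ax":0,"ay":0,"az":-1.2825,"hand":0.6}
    - {"x":-0.545,"y":-0.59,"z":0.05,"ax":0,"ay":0,"az":-1.2825,"hand":0.6}
    - {"x":-0.545,"y":-0.59,"z":0.05,"ax":0,"ay":0,"az":-1.2825,"hand":0.6}
    - {"x":-0.545,"y":-0.59,"z":0.05,"ax":0,"ay":0,"az":-1.2825,"hand":0.6}
    - {"x":-0.545,"y":-0.59,"z":0.05,"ax":0,"ay":0,"az":-1.2825,"hand":0.6}
    - {"x":-0.545,"y":-0.59,"z":0.05,"ax":0,"ay":0,"az":-1.2825,"hand":0.6}

```text
clock: 1.15
tcp_pos: [0.416, -0.1301, 0.2003]
orientation: [-0.001, 1.0, -0.011, 0.0]
wrist_force: [0.9, -0.8, 0.2]
finger_gap: 0.0515
```

Run:
```python
from go import *
t,R,s=cur(); print(s['clock'],t,s['finger_gap'])
p=lw(.017,.088); plan([*p,.12],A)
```

```text
1.15 [ 0.4160106  -0.13014418  0.20030135] 0.051494182368145756
shift [ 0.1556 -0.2592  0.0806] turn [-0.0012 -0.0001  0.0015]
```

Emit:
carry_out:
  plan:
    - {"x":0.1556,"y":-0.2592,"z":0.08,"ax":-0.0012,"ay":0,"az":0.0015,"hand":0.6}
    - {"x":0.1556,"y":-0.2592,"z":0.08,"ax":-0.0012,"ay":0,"az":0.0015,"hand":0.6}
    - {"x":0.1556,"y":-0.2592,"z":0.08,"ax":-0.0012,"ay":0,"az":0.0015,"hand":0.6}
    - {"x":0.1556,"y":-0.2592,"z":0.08,"ax":-0.0012,"ay":0,"az":0.0015,"hand":0.6}
    - {"x":0.1556,"y":-0.2592,"z":0.08,"ax":-0.0012,"ay":0,"az":0.0015,"hand":0.6}
    - {"x":0.1556,"y":-0.2592,"z":0.08,"ax":-0.0012,"ay":0,"az":0.0015,"hand":0.6}
    - {"x":0.1556,"y":-0.2592,"z":0.08,"ax":-0.0012,"ay":0,"az":0.0015,"hand":0.6}
    - {"x":0.1556,"y":-0.2592,"z":0.08,"ax":-0.0012,"ay":0,"az":0.0015,"hand":0.6}
    - {"x":0.1556,"y":-0.2592,"z":0.08,"ax":-0.0012,"ay":0,"az":0.0015,"hand":0.6}
    - {"x":0.1556,"y":-0.2592,"z":0.08,"ax":-0.0012,"ay":0,"az":0.0015,"hand":0.6}

```text
clock: 1.98
tcp_pos: [0.5768, 0.1267, 0.1194]
orientation: [0.0, 1.0, -0.011, -0.001]
wrist_force: [-0.1, -0.8, 0.0]
finger_gap: 0.0513
```

Run:
```python
from go import *
t,R,s=cur(); print(s['clock'],t,wl(t),s['finger_gap'])
p=lw(.017,.088); plan([*p,.03],A)
for n in ["wrist","side","top"]:
    cv2.imwrite(f"pics/{n}1.png",viewer.read_camera(n)[:,:,::-1])
```

```text
1.9833 [0.5768112  0.12674382 0.11938039] [0.01645385 0.08902503] 0.05133703863382169
shift [0.0007 0.001  0.0894] turn [0.0005 0.0022 0.0024]
```

View pics/wrist1.png

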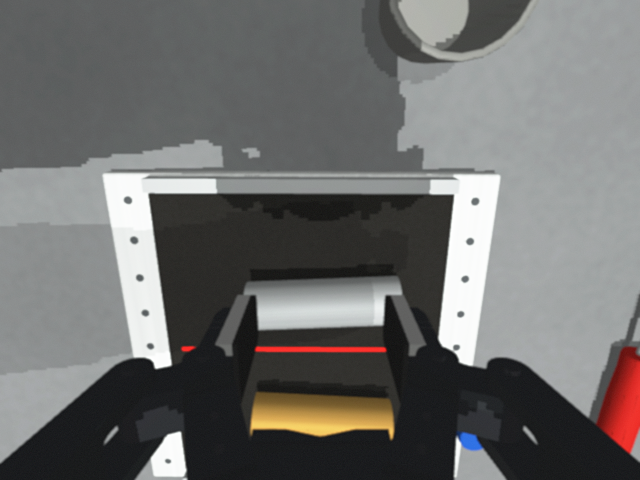

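View pics/side1.png

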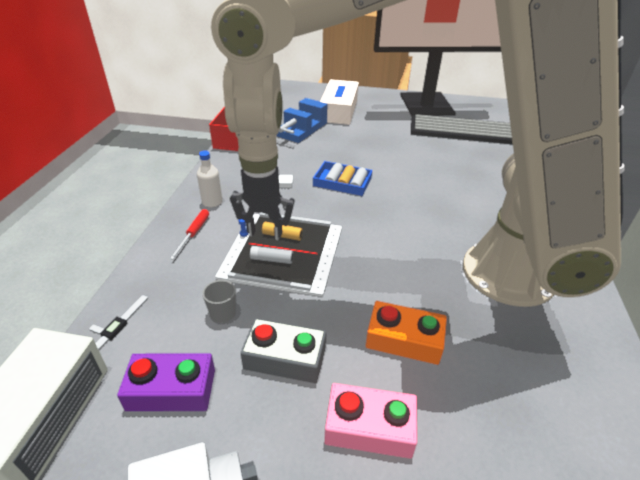

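The wrist view shows the steel sleeve at (320,303), the line at (285,349) and the brass sleeve at (322,413). All of it agrees with the top view's layout. I'll measure from this view too.

```bash
cat >> meas.py <<'E'
def edges(im,m,z,cols,pred):
    """per column: top & bottom row where pred holds (largest run) -> mean ray on z"""
    out=[]
    for c in cols:
        r=np.nonzero(pred[:,c])[0]
        if len(r)==0: continue
        g=np.split(r,np.nonzero(np.diff(r)>1)[0]+1); g=max(g,key=len)
        out.append(((c,g[0]),(c,g[-1])))
    return out
def wristmeas(im,m,cols,rows):
    from go import wl
    h=cv2.cvtColor(im,cv2.COLOR_RGB2HSV).astype(int)
    sp=(h[...,1]<40)&(h[...,2]>85); sp[:rows[0]]=0; sp[rows[1]:]=0
    P=[]
    for a,b in edges(im,m,.031,cols,sp):
        # silhouette planes: angle bisector of tangent rays
        d1=ray(m,a[0],a[1]-.5)[1]; d2=ray(m,b[0],b[1]+.5)[1]; o=ray(m,0,0)[0]
        d=d1/np.linalg.norm(d1)+d2/np.linalg.norm(d2); P.append((o+d*(.031-o[2])/d[2])[:2])
    P=np.array([wl(p) for p in P]); k=np.polyfit(P[:,0],P[:,1],1); k0=np.polyval(k,.017)
    rp=masks(im)['red'].copy(); Q=[]
    for a,b in edges(im,m,.015,range(0,640),np.where(np.arange(480)[:,None]>rows[0],rp,False)):
        if a[0]<560: Q.append(wl(onz(m,a[0],(a[1]+b[1])/2,.015)))
    Q=np.array(Q); l=np.polyfit(Q[:,0],Q[:,1],1)
    print('steel slope %.4f y@17 %.4f std %.4f'%(k[0],k0,np.std(P[:,1]-np.polyval(k,P[:,0]))),'xr',P[:,0].min(),P[:,0].max())
    print('line slope %.4f y@17 %.4f'%(l[0],np.polyval(l,.017)),'x',Q[:,0].min(),Q[:,0].max(),len(Q))
    print('REL y %.4f ang %.4f'%(k0-np.polyval(l,.017),k[0]-l[0]))
E
python3 - <<'E'
from meas import *
im=cv2.imread('pics/wrist1.png')[:,:,::-1]
wristmeas(im,viewer.camera_model('wrist'),range(265,378,4),(265,345))
E
```

```text
steel slope 0.0399 y@17 0.0415 std 0.0002 xr -0.02080244603228531 0.05434340797784
line slope -0.0099 y@17 -0.0050 x -0.08773129005561547 0.06551473365179758 148
REL y 0.0466 ang 0.0498
```

Emit:
carry_out:
  plan:
    - {"x":0.0007,"y":0.001,"z":0.035,"ax":0,"ay":0.002,"az":0.0024,"hand":0.6}
    - {"x":0.0007,"y":0.001,"z":0.065,"ax":0,"ay":0.002,"az":0.0024,"hand":0.6}
    - {"x":0.0007,"y":0.001,"z":0.085,"ax":0,"ay":0.002,"az":0.0024,"hand":0.6}
    - {"x":0.0007,"y":0.001,"z":0.089,"ax":0,"ay":0.002,"az":0.0024,"hand":0.6}
    - {"x":0.0007,"y":0.001,"z":0.089,"ax":0,"ay":0.002,"az":0.0024,"hand":0.6}

```text
clock: 2.55
tcp_pos: [0.5759, 0.1225, 0.031]
orientation: [0.0, 1.0, -0.014, -0.001]
wrist_force: [0.3, 0.7, -0.1]
finger_gap: 0.0507
```

Run:
```python
from go import *
t,R,s=cur(); print(s['clock'],t,wl(t),s['finger_gap'],s['wrist_force'])
im=viewer.read_camera('side'); a=cv2.resize(im[190:300,210:350],None,fx=4,fy=4,interpolation=cv2.INTER_CUBIC)
cv2.imwrite("pics/side2.png",a[:,:,::-1])
cv2.imwrite("pics/wrist2.png",viewer.read_camera('wrist')[:,:,::-1])
```

```text
2.55 [0.57586227 0.12245567 0.03098306] [0.01560594 0.08471577] 0.0507356552376206 [ 0.34319138  0.70188396 -0.13085655]
```

View pics/side2.png

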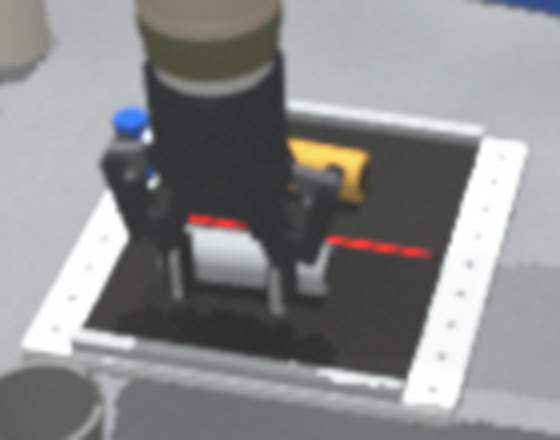

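View pics/wrist2.png

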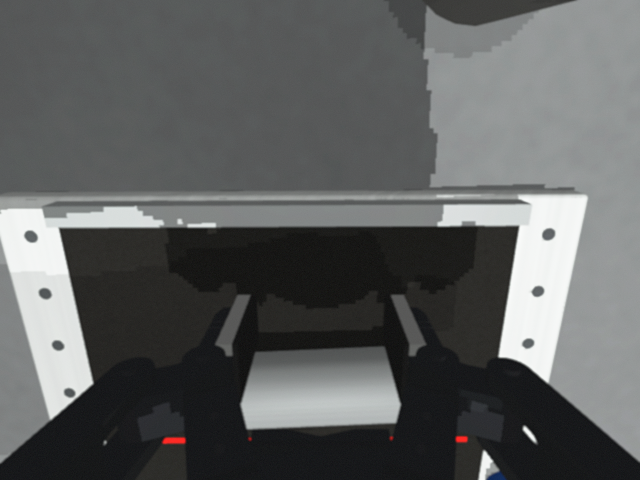

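The side view shows both finger tips (175,295 and 278,310 in the crop) on the outer side of the sleeve, between it and the rail. No contact yet, so I go lower.

Emit:
carry_out:
  plan:
    - {"x":0.001,"y":-0.003,"z":0.005,"ax":0,"ay":0.002,"az":0.003,"hand":0.6}
    - {"x":0.001,"y":-0.003,"z":0.0095,"ax":0,"ay":0.002,"az":0.003,"hand":0.6}
    - {"x":0.001,"y":-0.003,"z":0.0105,"ax":0,"ay":0.002,"az":0.003,"hand":0.6}
    - {"x":0.001,"y":-0.003,"z":0.0105,"ax":0,"ay":0.002,"az":0.003,"hand":0.6}

```text
clock: 2.98
tcp_pos: [0.5794, 0.1261, 0.023]
orientation: [0.0, 1.0, -0.015, 0.003]
wrist_force: [-0.8, -0.8, 0.2]
finger_gap: 0.0517
```

Run:
```python
from go import *
t,R,s=cur(); print(s['clock'],t,wl(t),s['finger_gap'],s['wrist_force'])
print(R.as_matrix().round(4).tolist())
im=viewer.read_camera('side'); a=cv2.resize(im[190:300,210:350],None,fx=4,fy=4,interpolation=cv2.INTER_CUBIC)
cv2.imwrite("pics/side3.png",a[:,:,::-1])
```

```text
2.9833 [0.57941362 0.12613252 0.02304425] [0.01906992 0.08847505] 0.051661780128408046 [-0.80330917 -0.75027664  0.24334502]
[[0.9995, -0.0308, 0.0058], [-0.0308, -0.9995, -0.0004], [0.0058, 0.0002, -1.0]]
```

View pics/side3.png

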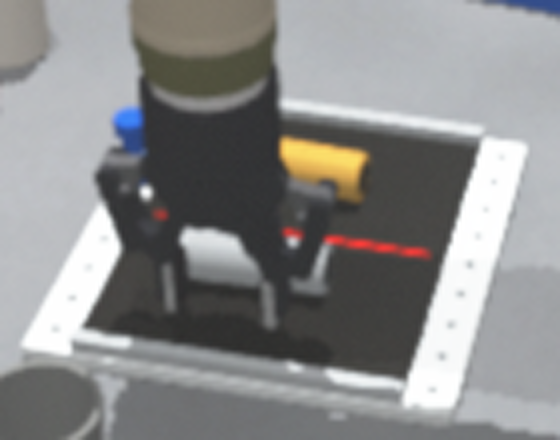

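Emit:
carry_out:
  plan:
    - {"x":0,"y":0.003,"z":0.001,"ax":0,"ay":0.004,"az":0,"hand":0.6}
    - {"x":0,"y":0.006,"z":0.002,"ax":0,"ay":0.005,"az":0,"hand":0.6}
    - {"x":0,"y":0.008,"z":0.002,"ax":0,"ay":0.005,"az":0,"hand":0.6}
    - {"x":0,"y":0.01,"z":0.002,"ax":0,"ay":0.005,"az":0,"hand":0.6}
    - {"x":0,"y":0.012,"z":0.002,"ax":0,"ay":0.005,"az":0,"hand":0.6}
    - {"x":0,"y":0.0135,"z":0.002,"ax":0,"ay":0.005,"az":0,"hand":0.6}
    - {"x":0,"y":0.015,"z":0.002,"ax":0,"ay":0.005,"az":0,"hand":0.6}
    - {"x":0,"y":0.0165,"z":0.002,"ax":0,"ay":0.005,"az":0,"hand":0.6}
    - {"x":0,"y":0.018,"z":0.002,"ax":0,"ay":0.005,"az":0,"hand":0.6}
    - {"x":0,"y":0.0195,"z":0.002,"ax":0,"ay":0.005,"az":0,"hand":0.6}
    - {"x":0,"y":0.021,"z":0.002,"ax":0,"ay":0.005,"az":0,"hand":0.6}
    - {"x":0,"y":0.0225,"z":0.002,"ax":0,"ay":0.005,"az":0,"hand":0.6}

```text
clock: 4.03
tcp_pos: [0.5787, 0.1035, 0.0211]
orientation: [0.0, 1.0, -0.015, 0.005]
wrist_force: [0.6, -0.1, 0.6]
finger_gap: 0.0511
```

Run:
```python
from meas import *
from go import *
t,R,s=cur(); print(s['clock'],t,wl(t),s['wrist_force'],R.as_matrix().round(4).tolist())
m=viewer.camera_model('wrist'); im=viewer.read_camera('wrist'); cv2.imwrite("pics/wrist4.png",im[:,:,::-1])
t=viewer.read_camera('top'); a=cv2.resize(t[130:260,250:400],None,fx=4,fy=4,interpolation=cv2.INTER_CUBIC)
cv2.imwrite("pics/top4.png",a[:,:,::-1])
```

```text
4.0333 [0.57872872 0.10354704 0.02107081] [0.01891592 0.06587971] [ 0.58430951 -0.05258311  0.58040106] [[0.9995, -0.0307, 0.0107], [-0.0307, -0.9995, -0.0005], [0.0107, 0.0001, -0.9999]]
```

View pics/wrist4.png

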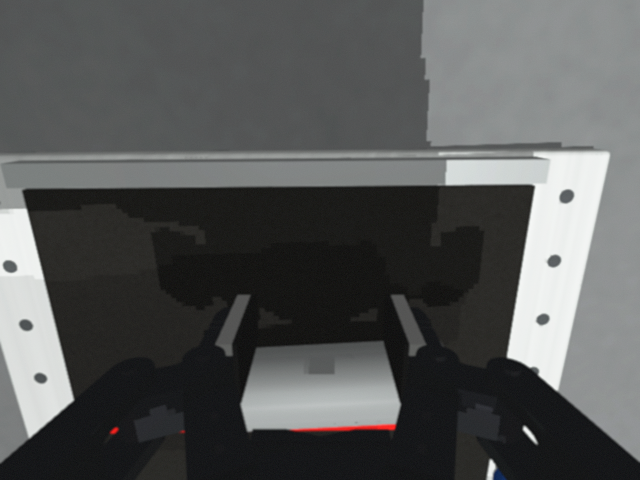

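View pics/top4.png

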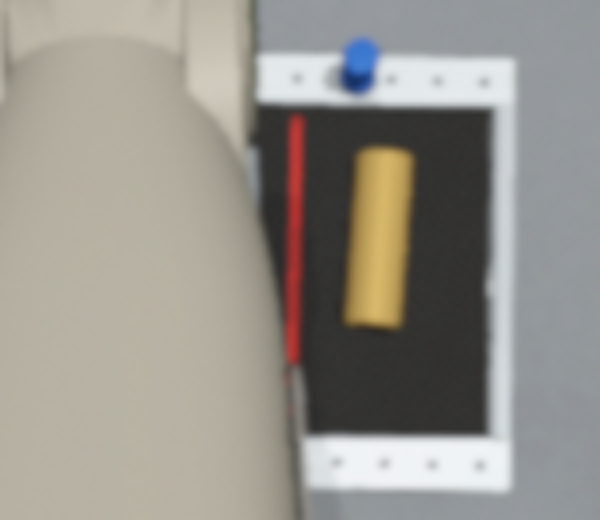

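The wrist view shows the sleeve (320,385) against both finger tips, and a mark on it at (320,365) shows that it is rolling. The line appears at its lower edge (row 429).

```bash
sed -i 's/g=np.split.*$/g=r/' meas.py
python3 - <<'E'
from meas import *
from go import *
im=cv2.imread('pics/wrist4.png')[:,:,::-1]; m=viewer.camera_model('wrist')
h=cv2.cvtColor(im,cv2.COLOR_RGB2HSV)
for c in (270,320,370): print([ (r,*h[r,c]) for r in list(range(336,354,2))+list(range(420,436,2))])
wristmeas(im,m,list(range(268,300,4))+list(range(340,376,4)),(335,425))
wristmeas(im,m,list(range(268,300,4))+list(range(340,376,4)),(335,440))
plan([*lw(.019,.0659),.021],-.029)
E
```

```text
[(336, np.uint8(10), np.uint8(35), np.uint8(22)), (338, np.uint8(30), np.uint8(58), np.uint8(22)), (340, np.uint8(170), np.uint8(31), np.uint8(25)), (342, np.uint8(6), np.uint8(64), np.uint8(20)), (344, np.uint8(50), np.uint8(33), np.uint8(23)), (346, np.uint8(75), np.uint8(11), np.uint8(46)), (348, np.uint8(90), np.uint8(6), np.uint8(83)), (350, np.uint8(80), np.uint8(9), np.uint8(83)), (352, np.uint8(100), np.uint8(9), np.uint8(85)), (420, np.uint8(96), np.uint8(7), np.uint8(178)), (422, np.uint8(90), np.uint8(7), np.uint8(177)), (424, np.uint8(90), np.uint8(7), np.uint8(176)), (426, np.uint8(84), np.uint8(7), np.uint8(175)), (428, np.uint8(84), np.uint8(9), np.uint8(141)), (430, np.uint8(110), np.uint8(19), np.uint8(40)), (432, np.uint8(120), np.uint8(20), np.uint8(25)), (434, np.uint8(110), np.uint8(33), np.uint8(23))]
[(336, np.uint8(150), np.uint8(13), np.uint8(20)), (338, np.uint8(15), np.uint8(24), np.uint8(21)), (340, np.uint8(0), np.uint8(0), np.uint8(18)), (342, np.uint8(45), np.uint8(23), np.uint8(22)), (344, np.uint8(150), np.uint8(4), np.uint8(63)), (346, np.uint8(83), 
[... 1141 characters left out ...]
(181)), (426, np.uint8(0), np.uint8(196), np.uint8(235)), (428, np.uint8(0), np.uint8(221), np.uint8(202)), (430, np.uint8(178), np.uint8(150), np.uint8(51)), (432, np.uint8(108), np.uint8(51), np.uint8(25)), (434, np.uint8(90), np.uint8(11), np.uint8(23))]
steel slope 0.0197 y@17 0.0351 std 0.0003 xr -0.0031370707315513317 0.0397664254033868
line slope -0.0004 y@17 -0.0028 x -0.08266114173513114 0.05486214678376455 118
REL y 0.0379 ang 0.0202
steel slope 0.0517 y@17 0.0345 std 0.0003 xr -0.0031931687091619953 0.0397664254033868
line slope -0.0004 y@17 -0.0028 x -0.08266114173513114 0.05486214678376455 118
REL y 0.0373 ang 0.0522
shift [ 0.0001 -0.0002  0.    ] turn [ 0.0004 -0.0106 -0.0021]
```

The sleeve rolled about 8 mm but its skew of about 0.045 rad is unchanged: it rolls without yawing. I'll square it first with the open fingers diagonally on opposite sides near its ends, turning the tool as a couple with the jaws not closing. First I check the finger tip height against the TCP.

```bash
sed -i 's/>85); sp/>55); sp/' meas.py
python3 - <<'E'
from meas import *
from go import *
t,R,s=cur(); m=viewer.camera_model('wrist')
for dz in (0,-.003,-.006,-.009,-.012):
    print(dz,[proj(m,t+R.apply([sx*.0256,yy,dz])).round(0).tolist() for sx in(-1,1) for yy in (-.011,.011)])
im=cv2.imread('pics/wrist4.png')[:,:,::-1]
wristmeas(im,m,list(range(268,300,4))+list(range(340,376,4)),(335,440))
print(s['joint_pos'])
plan([*lw(.017,.072),.10],A); plan([*lw(.017,.038),.10],A+.96)
E
```

```text
0 [[257.0, 284.0], [260.0, 331.0], [384.0, 284.0], [381.0, 331.0]]
-0.003 [[256.0, 287.0], [259.0, 335.0], [385.0, 287.0], [382.0, 335.0]]
-0.006 [[255.0, 290.0], [258.0, 339.0], [386.0, 290.0], [384.0, 339.0]]
-0.009 [[254.0, 294.0], [256.0, 344.0], [388.0, 294.0], [385.0, 344.0]]
-0.012 [[252.0, 297.0], [255.0, 348.0], [389.0, 297.0], [386.0, 348.0]]
steel slope 0.0513 y@17 0.0361 std 0.0001 xr -0.003116266897111933 0.039711528340265465
line slope -0.0004 y@17 -0.0028 x -0.08266114173513114 0.05486214678376455 118
REL y 0.0389 ang 0.0517
[ 4.08013905e-02  4.73472255e-01 -2.60317151e-01  8.26440605e-01
 -1.12497742e-03  1.64272223e+00]
shift [-0.0011 -0.0063 -0.079 ] turn [ 0.0004 -0.0106 -0.0076]
shift [-0.0008  0.0277 -0.079 ] turn [ 0.0055 -0.0096 -0.9676]
```

Tips sit about 10 mm above the TCP at this opening, so the TCP may go down to about 0.010. Next I retreat, lift and turn.

Emit:
carry_out:
  plan:
    - {"x":0,"y":-0.006,"z":0,"ax":0,"ay":-0.01,"az":0,"hand":0.6}
    - {"x":0,"y":-0.006,"z":-0.03,"ax":0,"ay":-0.01,"az":0,"hand":0.6}
    - {"x":0,"y":-0.006,"z":-0.07,"ax":0,"ay":-0.01,"az":0,"hand":0.85}
    - {"x":0,"y":0.0277,"z":-0.079,"ax":0.005,"ay":-0.01,"az":-0.967,"hand":0.85}
    - {"x":0,"y":0.0277,"z":-0.079,"ax":0.005,"ay":-0.01,"az":-0.967,"hand":0.85}
    - {"x":0,"y":0.0277,"z":-0.079,"ax":0.005,"ay":-0.01,"az":-0.967,"hand":0.85}
    - {"x":0,"y":0.0277,"z":-0.079,"ax":0.005,"ay":-0.01,"az":-0.967,"hand":0.85}
    - {"x":0,"y":0.0277,"z":-0.079,"ax":0.005,"ay":-0.01,"az":-0.967,"hand":0.85}
    - {"x":0,"y":0.0277,"z":-0.079,"ax":0.005,"ay":-0.01,"az":-0.967,"hand":0.85}
    - {"x":0,"y":0.0277,"z":-0.079,"ax":0.005,"ay":-0.01,"az":-0.967,"hand":0.85}
    - {"x":0,"y":0.0277,"z":-0.079,"ax":0.005,"ay":-0.01,"az":-0.967,"hand":0.85}
    - {"x":0,"y":0.0277,"z":-0.079,"ax":0.005,"ay":-0.01,"az":-0.967,"hand":0.85}

```text
clock: 5.13
tcp_pos: [0.577, 0.0761, 0.1]
orientation: [0.0, 0.892, 0.452, -0.0]
wrist_force: [0.6, -0.7, 0.3]
finger_gap: 0.073
```

Run:
```python
from meas import *
from go import *
t,R,s=cur(); print(s['clock'],t,wl(t),s['finger_gap'],R.as_matrix().round(3).tolist())
plan([*lw(.017,.038),.10],A+.96)
m=viewer.camera_model('wrist'); im=viewer.read_camera('wrist'); cv2.imwrite("pics/wrist5.png",im[:,:,::-1])
cv2.imwrite("pics/top5.png",viewer.read_camera('top')[:,:,::-1])
```

```text
5.1333 [0.57700961 0.07613123 0.10002828] [0.01784149 0.03843107] 0.07296736207692779 [[0.591, 0.807, -0.001], [0.807, -0.591, -0.0], [-0.001, -0.0, -1.0]]
shift [-0.0008 -0.0004  0.    ] turn [-0.0002  0.0007  0.0018]
```

View pics/wrist5.png

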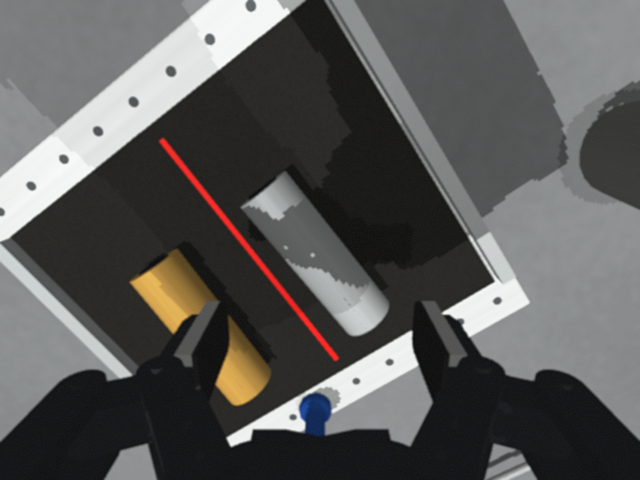

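View pics/top5.png

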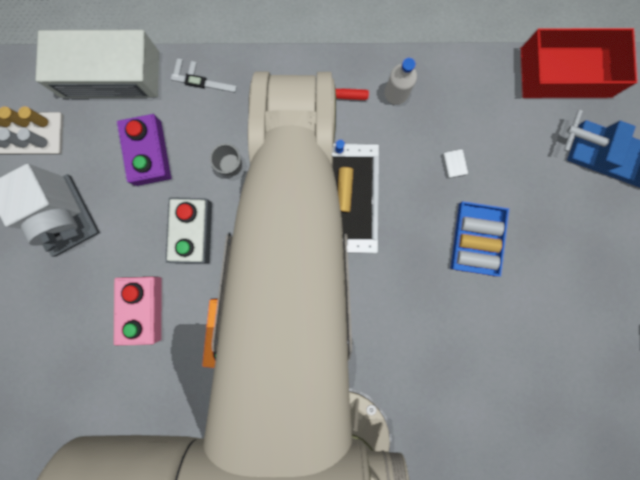

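This is a clear wrist view: the whole line from (163,141) to (337,358), the steel sleeve at (315,255), the brass at (200,328). I'll measure precisely with a general method.

```bash
cat > wm.py <<'E'
from h import *
from go import wl,A
def nrm(v): return v/np.linalg.norm(v)
def run(im,m,seed,vmin=75,rad=4,draw=None,redroi=None):
    h=cv2.cvtColor(cv2.medianBlur(im,3),cv2.COLOR_RGB2HSV).astype(int)
    sp=((h[...,1]<30)&(h[...,2]>vmin)).astype(np.uint8)
    n,lab,st,_=cv2.connectedComponentsWithStats(sp); comp=(lab==lab[seed[1],seed[0]])
    ys,xs=np.nonzero(comp); P=np.stack([xs,ys],1).astype(float)
    (_,_),(_,_),_=r=cv2.minAreaRect(P.astype(np.float32)); bx=cv2.boxPoints(r)
    e=max([bx[1]-bx[0],bx[2]-bx[1]],key=np.linalg.norm); d=nrm(e).astype(float)
    if abs(r[1][0]-r[1][1])<5: print('WARN square')
    q=np.array([-d[1],d[0]]); c=P.mean(0); a=(P-c)@d; b=(P-c)@q
    lo,hi=np.percentile(a,12),np.percentile(a,88); o=ray(m,0,0)[0]; C=[]
    for t in np.linspace(lo,hi,25):
        k=np.abs(a-t)<1; b1,b2=b[k].min()-.3,b[k].max()+.3
        r1=nrm(ray(m,*(c+d*t+q*b1))[1]); r2=nrm(ray(m,*(c+d*t+q*b2))[1]); dd=r1+r2
        C.append(wl(o+dd*(.031-o[2])/dd[2]))
    C=np.array(C); k=np.polyfit(C[:,0],C[:,1],1); res=np.std(C[:,1]-np.polyval(k,C[:,0]))
    M=masks(im)['red']
    if redroi: z=np.zeros_like(M); x0,y0,x1,y1=redroi; z[y0:y1,x0:x1]=M[y0:y1,x0:x1]; M=z
    ys,xs=np.nonzero(M); L=np.array([wl(onz(m,u,v,.015)) for u,v in zip(xs,ys)])
    l=np.polyfit(L[:,0],L[:,1],1)
    ext=np.array([wl(onz(m,*(c+d*t),.031))[0] for t in (a.min(),a.max())])
    x=ext.mean()
    print('steel x~%.4f (ext %s) y %.4f ang %.4f std %.4f area %d'%(x,ext.round(4),np.polyval(k,x),k[0],res,comp.sum()))
    print('line y %.4f ang %.4f x %.4f..%.4f'%(np.polyval(l,x),l[0],L[:,0].min(),L[:,0].max()))
    print('REL y %.4f ang %.4f'%(np.polyval(k,x)-np.polyval(l,x),k[0]-l[0]))
E
python3 - <<'E'
from wm import *
im=cv2.imread('pics/wrist5.png')[:,:,::-1]; m=viewer.camera_model('wrist')
run(im,m,(360,320),redroi=(140,120,360,375)); run(im,m,(360,320),vmin=60,redroi=(140,120,360,375))
E
```

```text
steel x~0.0229 (ext [-0.032   0.0778]) y 0.0345 ang 0.0343 std 0.0001 area 9520
line y -0.0021 ang -0.0056 x -0.0873..0.0939
REL y 0.0365 ang 0.0400
steel x~0.0228 (ext [-0.0323  0.0778]) y 0.0346 ang 0.0368 std 0.0001 area 9744
line y -0.0021 ang -0.0056 x -0.0873..0.0939
REL y 0.0366 ang 0.0425
```

Emit:
carry_out:
  plan:
    - {"x":-0.002,"y":0.002,"z":0.035,"ax":0,"ay":0,"az":0,"hand":0.85}
    - {"x":-0.002,"y":0.002,"z":0.06,"ax":0,"ay":0,"az":0,"hand":0.85}
    - {"x":-0.002,"y":0.002,"z":0.075,"ax":0,"ay":0,"az":0,"hand":0.85}
    - {"x":-0.002,"y":0.002,"z":0.083,"ax":0,"ay":0,"az":0,"hand":0.85}
    - {"x":-0.002,"y":0.002,"z":0.087,"ax":0,"ay":0,"az":0,"hand":0.85}
    - {"x":-0.002,"y":0.002,"z":0.087,"ax":0,"ay":0,"az":0,"hand":0.85}

```text
clock: 5.73
tcp_pos: [0.5771, 0.0733, 0.0125]
orientation: [-0.0, 0.893, 0.45, -0.001]
wrist_force: [0.5, -0.2, -0.1]
finger_gap: 0.0724
```

Run:
```python
from go import *
t,R,s=cur(); print(s['clock'],t,wl(t),s['finger_gap'],s['wrist_force'],R.as_matrix().round(3).tolist())
cv2.imwrite("pics/wrist6.png",viewer.read_camera('wrist')[:,:,::-1])
im=viewer.read_camera('side'); a=cv2.resize(im[190:300,210:350],None,fx=4,fy=4,interpolation=cv2.INTER_CUBIC)
cv2.imwrite("pics/side6.png",a[:,:,::-1])
```

```text
5.7333 [0.57714305 0.07329872 0.0125336 ] [0.01804145 0.03560248] 0.07243703595191692 [ 0.47010306 -0.23260025 -0.14651312] [[0.596, 0.803, -0.001], [0.803, -0.596, -0.0], [-0.001, -0.001, -1.0]]
```

View pics/wrist6.png

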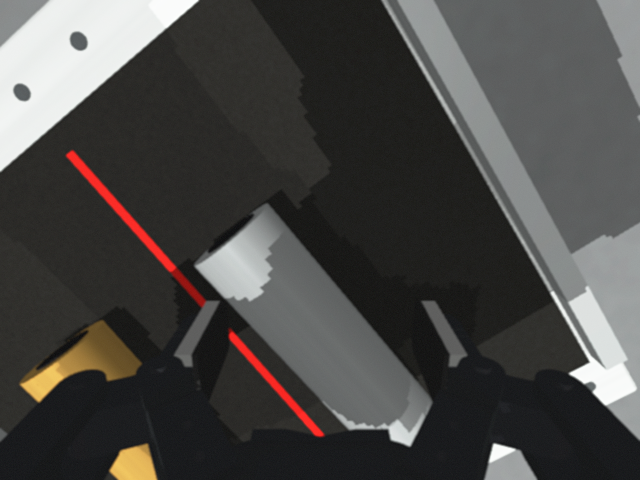

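View pics/side6.png

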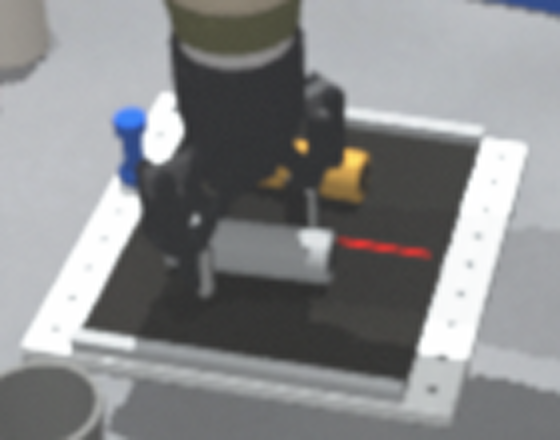

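The fingers stand on opposite sides of the sleeve, tips at (205,305) and (430,305). I turn clockwise slowly until just about contact.

Emit:
carry_out:
  plan:
    - {"x":0,"y":0,"z":0,"ax":0,"ay":0,"az":0.06,"hand":0.85}
    - {"x":0,"y":0,"z":0,"ax":0,"ay":0,"az":0.1,"hand":0.85}
    - {"x":0,"y":0,"z":0,"ax":0,"ay":0,"az":0.13,"hand":0.85}
    - {"x":0,"y":0,"z":0,"ax":0,"ay":0,"az":0.15,"hand":0.85}
    - {"x":0,"y":0,"z":0,"ax":0,"ay":0,"az":0.17,"hand":0.85}
    - {"x":0,"y":0,"z":0,"ax":0,"ay":0,"az":0.19,"hand":0.85}
    - {"x":0,"y":0,"z":0,"ax":0,"ay":0,"az":0.2,"hand":0.85}
    - {"x":0,"y":0,"z":0,"ax":0,"ay":0,"az":0.2,"hand":0.85}

```text
clock: 6.5
tcp_pos: [0.5788, 0.0734, 0.0145]
orientation: [0.001, 0.934, 0.358, 0.001]
wrist_force: [0.6, 0.6, 0.6]
finger_gap: 0.0725
```

Run:
```python
from wm import *
from go import *
t,R,s=cur(); print(s['clock'],t,wl(t),s['wrist_force'],s['ft_torque'],R.as_matrix()[:,0].round(3))
m=viewer.camera_model('wrist'); im=viewer.read_camera('wrist')
cv2.imwrite("pics/wrist7.png",im[:,:,::-1])
```

```text
6.5 [0.57883328 0.07337496 0.01449216] [0.01972943 0.03571842] [0.56230384 0.5882242  0.63011754] [ 0.09413809 -0.11311277  0.03553867] [0.743 0.669 0.001]
```

View pics/wrist7.png

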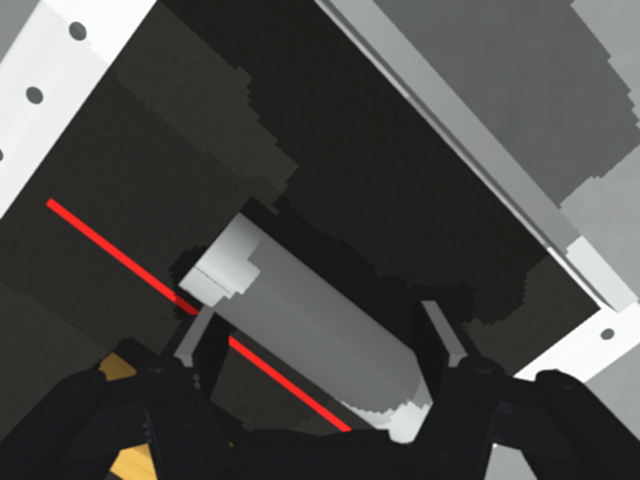

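```bash
cat >> wm.py <<'E'
def slopes(im,m,redroi,steelroi,vmin=60):
    """angles only: line from red pixels, steel from its far silhouette edge & near edge via Canny-free mask contour in roi"""
    pass
E
python3 - <<'E'
from wm import *
im=cv2.imread('pics/wrist7.png')[:,:,::-1]; m=viewer.camera_model('wrist')
run(im,m,(330,320),vmin=60,redroi=(30,180,370,440))
h=cv2.cvtColor(im,cv2.COLOR_RGB2HSV)[...,2]
# outer edge: first bright going up-right -> per column, lowest row index bright between cols 270..400
for ref in ['top','bot']:
    pass
P=[];Q=[]
for c in range(262,396,3):
    col=h[:,c].astype(int); r=[v for v in range(200,370) if col[v]>58 and col[v-2]<50]
    if r: P.append((c,r[-1] if False else r[0]))
P=np.array(P); k=np.polyfit(P[:,0],P[:,1],1); print(P[::8].tolist(),k)
E
```

```text
steel x~0.0238 (ext [-0.0325  0.08  ]) y 0.0339 ang 0.1058 std 0.0030 area 24732
line y -0.0017 ang 0.0006 x -0.0871..0.0718
REL y 0.0355 ang 0.1051
[[262, 230], [286, 250], [310, 269], [334, 288], [358, 307], [382, 327]] [ 0.8017567  20.40158103]
```

```bash
cat >> wm.py <<'E'
def edge_axis(m,pts,side):
    """tangent plane through camera from silhouette pixels; cylinder axis horizontal at z=.031, r=.016. side=+1: edge is the +y side"""
    o=ray(m,0,0)[0]; D=np.array([nrm(ray(m,*p)[1]) for p in pts])
    n=np.linalg.svd(D)[2][-1]
    u=nrm(np.cross(n,[0,0,1]))*1.0; u*=np.sign(u[0]); w=np.cross([0,0,1],u) # w ~ +y
    if n@w<0: n=-n
    # point p on plane z=.031 along w: n.(p-o) = -side*r
    # p = x0*u + s*w + .031 z, choose x0 at world of line-frame x=.018
    from go import lw
    p0=np.array([*lw(.018,0),.031]); s=(-side*.016-n@(p0-o))/(n@w); p=p0+s*w
    return wl(p),np.arctan2(u[1],u[0])-A
def lineang(im,m,roi,x=.018):
    M=masks(im)['red']; z=np.zeros_like(M); x0,y0,x1,y1=roi; z[y0:y1,x0:x1]=M[y0:y1,x0:x1]
    ys,xs=np.nonzero(z); L=np.array([wl(onz(m,u,v,.015)) for u,v in zip(xs,ys)]); l=np.polyfit(L[:,0],L[:,1],1)
    for _ in range(3):
        r=L[:,1]-np.polyval(l,L[:,0]); k=np.abs(r)<.0025; l=np.polyfit(L[k,0],L[k,1],1)
    return np.polyval(l,x),l[0]
def outer(im,m,cols,r0,r1,thr=50):
    h=cv2.cvtColor(im,cv2.COLOR_RGB2HSV)[...,2].astype(int); P=[]
    for c in cols:
        r=[v for v in range(r0,r1) if h[v,c]>thr and h[v-1,c]<=thr and h[v+3,c]>thr]
        if r: P.append((c,r[0]-.5))
    P=np.array(P,float); k=np.polyfit(P[:,0],P[:,1],1)
    e=np.abs(P[:,1]-np.polyval(k,P[:,0])); P=P[e<=max(1.5,np.median(e))]
    k=np.polyfit(P[:,0],P[:,1],1); return P,np.std(P[:,1]-np.polyval(k,P[:,0]))
def rep(im,m,cols,r0,r1,roi,thr=50):
    P,sd=outer(im,m,cols,r0,r1,thr); c,a=edge_axis(m,P,1); y,l=lineang(im,m,roi)
    print('edge n %d sd %.2f; axis y %.4f ang %.4f; line y %.4f ang %.4f; REL y %.4f ang %.4f'%(len(P),sd,c[1],a,y,l,c[1]-y,a-l))
E
python3 - <<'E'
from wm import *
im=cv2.imread('pics/wrist7.png')[:,:,::-1]; m=viewer.camera_model('wrist')
rep(im,m,range(262,396,3),200,370,(30,180,370,440))
E
```

```text
edge n 45 sd 0.30; axis y 0.0347 ang 0.0401; line y -0.0017 ang 0.0006; REL y 0.0364 ang 0.0394
```

Emit:
carry_out:
  plan:
    - {"x":0,"y":0,"z":0.001,"ax":0,"ay":0,"az":0.012,"hand":0.85}
    - {"x":0,"y":0,"z":0.001,"ax":0,"ay":0,"az":0.024,"hand":0.85}
    - {"x":0,"y":0,"z":0.001,"ax":0,"ay":0,"az":0.036,"hand":0.85}
    - {"x":0,"y":0,"z":0.001,"ax":0,"ay":0,"az":0.048,"hand":0.85}
    - {"x":0,"y":0,"z":0.001,"ax":0,"ay":0,"az":0.055,"hand":0.85}
    - {"x":0,"y":0,"z":0.001,"ax":0,"ay":0,"az":0.055,"hand":0.85}

```text
clock: 7.05
tcp_pos: [0.5787, 0.0733, 0.0134]
orientation: [0.001, 0.943, 0.332, 0.001]
wrist_force: [0.6, 0.4, 1.2]
finger_gap: 0.0727
```

Run:
```python
from wm import *
from go import *
t,R,s=cur(); print(s['clock'],t,wl(t),s['wrist_force'],s['ft_torque'],R.as_matrix()[:,0].round(3))
m=viewer.camera_model('wrist'); im=viewer.read_camera('wrist')
cv2.imwrite("pics/wrist8.png",im[:,:,::-1])
rep(im,m,range(262,396,3),200,370,(10,180,370,440))
```

```text
7.05 [0.57873796 0.07327461 0.01335235] [0.01963648 0.03561586] [0.59396085 0.43245327 1.19097662] [-0.06874543 -0.03639193  0.13421536] [0.779 0.627 0.001]
edge n 45 sd 0.29; axis y 0.0347 ang -0.0150; line y -0.0017 ang -0.0000; REL y 0.0364 ang -0.0149
```

View pics/wrist8.png

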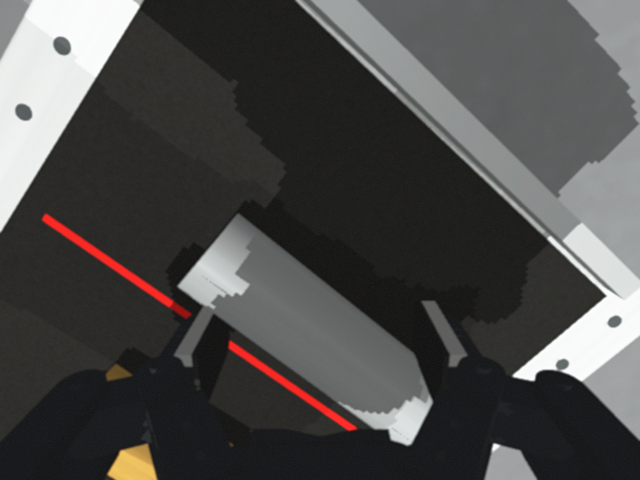

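The couple worked: the sleeve is now within about 0.015 rad of the line and 36 mm away. I back off and lift, then return to the outer side.

Emit:
carry_out:
  plan:
    - {"x":0,"y":0,"z":0,"ax":0,"ay":0,"az":-0.05,"hand":0.85}
    - {"x":0,"y":0,"z":0,"ax":0,"ay":0,"az":-0.15,"hand":0.85}
    - {"x":0,"y":0,"z":-0.03,"ax":0,"ay":0,"az":-0.15,"hand":0.85}
    - {"x":0,"y":0,"z":-0.07,"ax":0,"ay":0,"az":-0.15,"hand":0.85}
    - {"x":0,"y":0,"z":-0.1,"ax":0,"ay":0,"az":-0.15,"hand":0.85}
    - {"x":0,"y":0,"z":-0.1,"ax":0,"ay":0,"az":-0.15,"hand":0.85}

```text
clock: 7.6
tcp_pos: [0.5823, 0.0734, 0.1198]
orientation: [0.003, 0.916, 0.402, 0.005]
wrist_force: [0.7, -0.9, -0.2]
finger_gap: 0.0723
```

Run:
```python
from wm import *
from go import *
t,R,s=cur(); print(s['clock'],t,wl(t),R.as_matrix()[:,0].round(3))
m=viewer.camera_model('wrist'); im=viewer.read_camera('wrist')
cv2.imwrite("pics/wrist9.png",im[:,:,::-1])
plan([*lw(.018,.079),.10],-.029)
```

```text
7.6 [0.58232461 0.07335795 0.11982226] [0.02322019 0.03578345] [0.676 0.737 0.008]
shift [ 0.0298 -0.0317  0.017 ] turn [ 0.0042 -0.0083  0.8569]
```

View pics/wrist9.png

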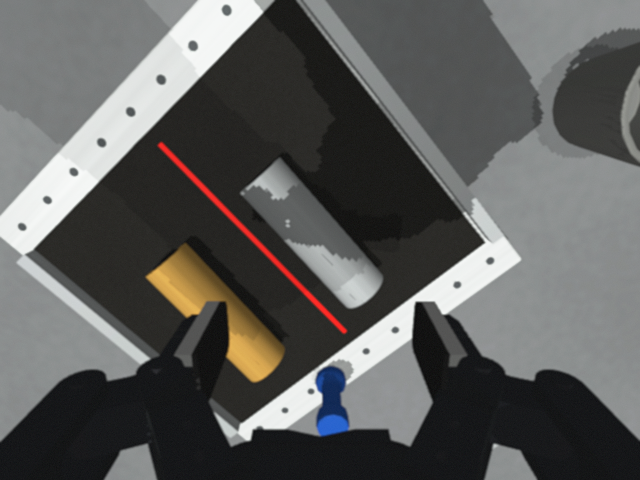

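Run:
```python
from wm import *
im=cv2.imread('pics/wrist9.png')[:,:,::-1]; m=viewer.camera_model('wrist')
run(im,m,(350,290),vmin=70,redroi=(140,120,360,345))
run(im,m,(350,290),vmin=60,redroi=(140,120,360,345))
```

```text
steel x~0.0198 (ext [-0.0339  0.0735]) y 0.0345 ang -0.0199 std 0.0001 area 8366
line y -0.0010 ang 0.0010 x -0.0882..0.0910
REL y 0.0355 ang -0.0209
steel x~0.0200 (ext [-0.0338  0.0737]) y 0.0345 ang -0.0177 std 0.0001 area 8487
line y -0.0010 ang 0.0010 x -0.0882..0.0910
REL y 0.0355 ang -0.0187
```

Emit:
carry_out:
  plan:
    - {"x":0.03,"y":-0.032,"z":0.017,"ax":0.004,"ay":-0.008,"az":0.857,"hand":0.6}
    - {"x":0.03,"y":-0.032,"z":0.017,"ax":0.004,"ay":-0.008,"az":0.857,"hand":0.6}
    - {"x":0.03,"y":-0.032,"z":0.017,"ax":0.004,"ay":-0.008,"az":0.857,"hand":0.6}
    - {"x":0.03,"y":-0.032,"z":0.017,"ax":0.004,"ay":-0.008,"az":0.857,"hand":0.6}
    - {"x":0.03,"y":-0.032,"z":0.017,"ax":0.004,"ay":-0.008,"az":0.857,"hand":0.6}
    - {"x":0.03,"y":-0.032,"z":0.017,"ax":0.004,"ay":-0.008,"az":0.857,"hand":0.6}
    - {"x":0.03,"y":-0.032,"z":0.017,"ax":0.004,"ay":-0.008,"az":0.857,"hand":0.6}
    - {"x":0.03,"y":-0.032,"z":0.017,"ax":0.004,"ay":-0.008,"az":0.857,"hand":0.6}
    - {"x":0.03,"y":-0.032,"z":0.017,"ax":0.004,"ay":-0.008,"az":0.857,"hand":0.6}

```text
clock: 8.4
tcp_pos: [0.5771, 0.117, 0.0988]
orientation: [0.0, 1.0, -0.013, -0.001]
wrist_force: [0.3, -0.2, 0.1]
finger_gap: 0.0513
```

Run:
```python
from wm import *
from go import *
t,R,s=cur(); print(s['clock'],t,wl(t),R.as_matrix()[:,0].round(3),s['finger_gap'])
plan([*lw(.018,.079),.012],-.029)
```

```text
8.4 [0.57714262 0.1169619  0.09877071] [0.01701503 0.0792536 ] [ 1.    -0.026 -0.002] 0.05125729029421312
shift [0.0011 0.0002 0.0868] turn [0.0002 0.0018 0.003 ]
```

Emit:
carry_out:
  plan:
    - {"x":0.001,"y":0,"z":0.035,"ax":0,"ay":0.002,"az":0.003,"hand":0.6}
    - {"x":0.001,"y":0,"z":0.06,"ax":0,"ay":0.002,"az":0.003,"hand":0.6}
    - {"x":0.001,"y":0,"z":0.077,"ax":0,"ay":0.002,"az":0.003,"hand":0.6}
    - {"x":0.001,"y":0,"z":0.084,"ax":0,"ay":0.002,"az":0.003,"hand":0.6}
    - {"x":0.001,"y":0,"z":0.0865,"ax":0,"ay":0.002,"az":0.003,"hand":0.6}
    - {"x":0.001,"y":0,"z":0.0865,"ax":0,"ay":0.002,"az":0.003,"hand":0.6}

```text
clock: 8.9
tcp_pos: [0.5766, 0.1168, 0.0123]
orientation: [0.0, 1.0, -0.013, -0.001]
wrist_force: [-0.5, 0.1, 0.2]
finger_gap: 0.0513
```

Run:
```python
from wm import *
from go import *
t,R,s=cur(); print(s['clock'],t,wl(t),R.as_matrix()[:,0].round(3),s['wrist_force'])
plan([*lw(.018,.065),.012],-.029)
```

```text
8.9 [0.57656563 0.11683832 0.01226962] [0.01644111 0.07911649] [ 1.    -0.027 -0.002] [-0.51957648  0.12391984  0.17698603]
shift [0.0016 0.0141 0.0003] turn [0.0006 0.0024 0.0023]
```

Emit:
carry_out:
  plan:
    - {"x":0.001,"y":0.004,"z":0,"ax":0,"ay":0.002,"az":0.002,"hand":0.6}
    - {"x":0.001,"y":0.007,"z":0,"ax":0,"ay":0.002,"az":0.002,"hand":0.6}
    - {"x":0.001,"y":0.009,"z":0,"ax":0,"ay":0.002,"az":0.002,"hand":0.6}
    - {"x":0.001,"y":0.011,"z":0,"ax":0,"ay":0.002,"az":0.002,"hand":0.6}
    - {"x":0.001,"y":0.0125,"z":0,"ax":0,"ay":0.002,"az":0.002,"hand":0.6}
    - {"x":0.001,"y":0.014,"z":0,"ax":0,"ay":0.002,"az":0.002,"hand":0.6}
    - {"x":0.001,"y":0.0155,"z":0,"ax":0,"ay":0.002,"az":0.002,"hand":0.6}
    - {"x":0.001,"y":0.017,"z":0,"ax":0,"ay":0.002,"az":0.002,"hand":0.6}
    - {"x":0.001,"y":0.0185,"z":0,"ax":0,"ay":0.002,"az":0.002,"hand":0.6}
    - {"x":0.001,"y":0.02,"z":0,"ax":0,"ay":0.002,"az":0.002,"hand":0.6}
    - {"x":0.001,"y":0.0215,"z":0,"ax":0,"ay":0.002,"az":0.002,"hand":0.6}
    - {"x":0.001,"y":0.023,"z":0,"ax":0,"ay":0.002,"az":0.002,"hand":0.6}

```text
clock: 9.9
tcp_pos: [0.5769, 0.0937, 0.0123]
orientation: [0.0, 1.0, -0.014, -0.0]
wrist_force: [0.1, 0.9, 0.4]
finger_gap: 0.0514
```

Run:
```python
from wm import *
from go import *
t,R,s=cur(); print(s['clock'],t,wl(t),R.as_matrix()[:,0].round(3),s['wrist_force'])
m=viewer.camera_model('wrist'); im=viewer.read_camera('wrist'); cv2.imwrite("pics/wrist10.png",im[:,:,::-1])
rep(im,m,range(268,375,3),320,380,(100,380,520,470))
```

```text
9.9 [0.57693709 0.09372629 0.01227441] [0.01735555 0.05601958] [ 1.    -0.029 -0.   ] [0.09432453 0.91673238 0.43081309]
edge n 36 sd 0.24; axis y 0.0277 ang -0.0093; line y 0.0230 ang 0.2758; REL y 0.0047 ang -0.2851
```

View pics/wrist10.png

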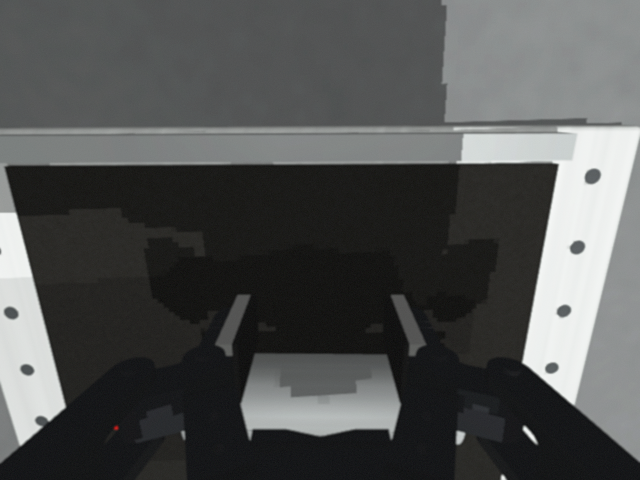

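The sleeve stays parallel (about 0.01 rad) with both fingers behind it, about 29 mm to go. I keep pushing slowly.

Emit:
carry_out:
  plan:
    - {"x":0,"y":0.0015,"z":0,"ax":0,"ay":0,"az":0,"hand":0.6}
    - {"x":0,"y":0.003,"z":0,"ax":0,"ay":0,"az":0,"hand":0.6}
    - {"x":0,"y":0.0045,"z":0,"ax":0,"ay":0,"az":0,"hand":0.6}
    - {"x":0,"y":0.006,"z":0,"ax":0,"ay":0,"az":0,"hand":0.6}
    - {"x":0,"y":0.0075,"z":0,"ax":0,"ay":0,"az":0,"hand":0.6}
    - {"x":0,"y":0.009,"z":0,"ax":0,"ay":0,"az":0,"hand":0.6}
    - {"x":0,"y":0.0105,"z":0,"ax":0,"ay":0,"az":0,"hand":0.6}
    - {"x":0,"y":0.012,"z":0,"ax":0,"ay":0,"az":0,"hand":0.6}
    - {"x":0,"y":0.0135,"z":0,"ax":0,"ay":0,"az":0,"hand":0.6}
    - {"x":0,"y":0.015,"z":0,"ax":0,"ay":0,"az":0,"hand":0.6}
    - {"x":0,"y":0.0165,"z":0,"ax":0,"ay":0,"az":0,"hand":0.6}
    - {"x":0,"y":0.0175,"z":0,"ax":0,"ay":0,"az":0,"hand":0.6}

```text
clock: 10.95
tcp_pos: [0.5764, 0.0757, 0.0123]
orientation: [0.0, 1.0, -0.014, -0.0]
wrist_force: [0.2, -0.2, -0.1]
finger_gap: 0.0512
```

Run:
```python
from wm import *
from go import *
t,R,s=cur(); print(s['clock'],t,wl(t),R.as_matrix()[:,0].round(3),s['wrist_force'])
m=viewer.camera_model('wrist'); im=viewer.read_camera('wrist'); cv2.imwrite("pics/wrist11.png",im[:,:,::-1])
rep(im,m,range(268,375,3),320,380,(50,380,520,470))
im=viewer.read_camera('side'); a=cv2.resize(im[190:300,210:350],None,fx=4,fy=4,interpolation=cv2.INTER_CUBIC)
cv2.imwrite("pics/side11.png",a[:,:,::-1])
```

```text
10.95 [0.57643957 0.07569852 0.01227996] [0.01728177 0.03798509] [ 1.    -0.029 -0.   ] [ 0.23922218 -0.21503581 -0.08164431]Traceback (most recent call last):
  File "<stdin>", line 5, in <module>
  File "wm.py", line 57, in rep
    P,sd=outer(im,m,cols,r0,r1,thr); c,a=edge_axis(m,P,1); y,l=lineang(im,m,roi)
                                                               ~~~~~~~^^^^^^^^^^
  File "wm.py", line 44, in lineang
    ys,xs=np.nonzero(z); L=np.array([wl(onz(m,u,v,.015)) for u,v in zip(xs,ys)]); l=np.polyfit(L[:,0],L[:,1],1)
                                                                                               ~^^^^^
IndexError: too many indices for array: array is 1-dimensional, but 2 were indexed
```

Run:
```python
from wm import *
from go import *
m=viewer.camera_model('wrist'); im=cv2.imread("pics/wrist11.png")[:,:,::-1]
P,sd=outer(im,m,range(268,375,3),320,380); print(len(P),sd,edge_axis(m,P,1))
im=viewer.read_camera('side'); a=cv2.resize(im[190:300,210:350],None,fx=4,fy=4,interpolation=cv2.INTER_CUBIC)
cv2.imwrite("pics/side11.png",a[:,:,::-1])
```

```text
36 0.15753248284026283 (array([0.01806274, 0.00956792]), np.float64(-0.006557754958522122))
```

View pics/side11.png

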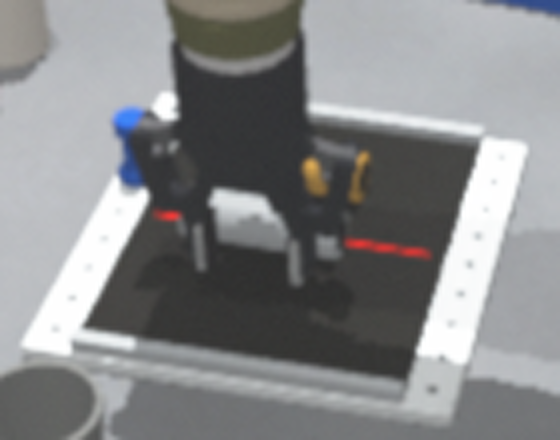

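View pics/wrist11.png

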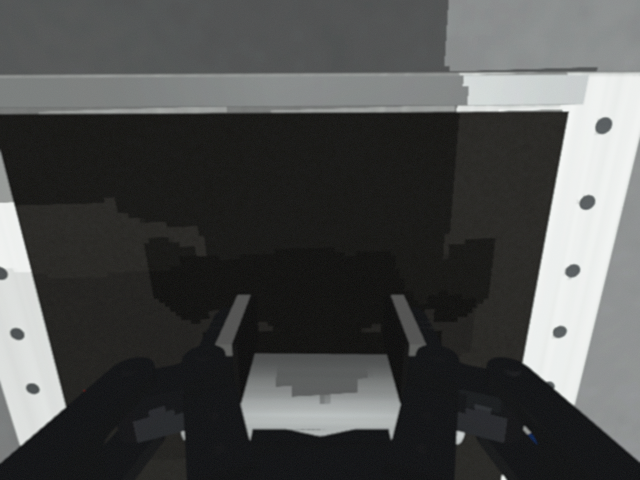

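Offset to the fingers is constant at 28.4 mm, so there is no coasting. About 11 mm remain; I creep 8 mm and then look from above.

Emit:
carry_out:
  plan:
    - {"x":0,"y":0.001,"z":0,"ax":0,"ay":0,"az":0,"hand":0.6}
    - {"x":0,"y":0.002,"z":0,"ax":0,"ay":0,"az":0,"hand":0.6}
    - {"x":0,"y":0.003,"z":0,"ax":0,"ay":0,"az":0,"hand":0.6}
    - {"x":0,"y":0.004,"z":0,"ax":0,"ay":0,"az":0,"hand":0.6}
    - {"x":0,"y":0.005,"z":0,"ax":0,"ay":0,"az":0,"hand":0.6}
    - {"x":0,"y":0.006,"z":0,"ax":0,"ay":0,"az":0,"hand":0.6}
    - {"x":0,"y":0.0065,"z":0,"ax":0,"ay":0,"az":0,"hand":0.6}
    - {"x":0,"y":0.007,"z":0,"ax":0,"ay":0,"az":0,"hand":0.6}
    - {"x":0,"y":0.0075,"z":0,"ax":0,"ay":0,"az":0,"hand":0.6}
    - {"x":0,"y":0.008,"z":0,"ax":0,"ay":0,"az":0,"hand":0.6}
    - {"x":0,"y":0.008,"z":0,"ax":0,"ay":0,"az":0,"hand":0.6}

```text
clock: 11.97
tcp_pos: [0.5762, 0.0676, 0.0123]
orientation: [0.001, 1.0, -0.015, -0.0]
wrist_force: [-0.2, -0.2, 0.1]
finger_gap: 0.0513
```

Emit:
carry_out:
  plan:
    - {"x":0,"y":-0.004,"z":0,"ax":0,"ay":0,"az":0,"hand":0.6}
    - {"x":0,"y":-0.01,"z":-0.02,"ax":0,"ay":0,"az":0,"hand":0.6}
    - {"x":0,"y":-0.02,"z":-0.06,"ax":0,"ay":0,"az":-0.1,"hand":0.6}
    - {"x":0,"y":-0.03,"z":-0.12,"ax":0,"ay":0,"az":-0.5,"hand":0.85}
    - {"x":0,"y":-0.03,"z":-0.12,"ax":0,"ay":0,"az":-0.5,"hand":0.85}
    - {"x":0,"y":-0.03,"z":-0.12,"ax":0,"ay":0,"az":-0.5,"hand":0.85}
    - {"x":0,"y":-0.03,"z":-0.12,"ax":0,"ay":0,"az":-0.5,"hand":0.85}
    - {"x":0,"y":-0.03,"z":-0.12,"ax":0,"ay":0,"az":-0.5,"hand":0.85}

```text
clock: 12.63
tcp_pos: [0.5774, 0.0982, 0.133]
orientation: [0.001, 0.972, 0.234, 0.0]
wrist_force: [0.6, 0.0, -0.2]
finger_gap: 0.0723
```

Run:
```python
from wm import *
from go import *
t,R,s=cur(); print(s['clock'],t,wl(t),R.as_matrix()[:,0].round(3),s['wrist_force'])
im=viewer.read_camera('wrist'); cv2.imwrite("pics/wrist12.png",im[:,:,::-1])
```

```text
12.6333 [0.57743246 0.09815984 0.1330199 ] [0.0177466  0.06046354] [0.891 0.455 0.   ] [ 0.59710573  0.04791073 -0.24132696]
```

View pics/wrist12.png

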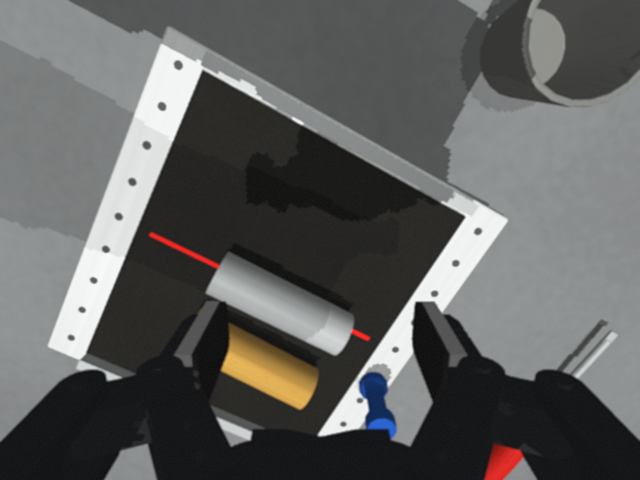

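Run:
```python
from wm import *
im=cv2.imread('pics/wrist12.png')[:,:,::-1]; m=viewer.camera_model('wrist')
run(im,m,(300,300),vmin=70,redroi=(140,220,375,345))
P,sd=outer(im,m,range(236,345,3),240,330,55); print(sd,edge_axis(m,P,1), lineang(im,m,(140,220,375,345)))
P,sd=outer(im,m,range(236,345,3),240,330,75); print(sd,edge_axis(m,P,1))
```

```text
steel x~0.0197 (ext [-0.0345  0.0738]) y -0.0013 ang 0.1730 std 0.0071 area 7798
line y -0.0018 ang -0.0010 x -0.0877..0.0932
REL y 0.0005 ang 0.1740
0.2711578597540242 (array([0.01801825, 0.00143476]), np.float64(-0.01271585199285584)) (np.float64(-0.0017879486882759516), np.float64(-0.0009921007807975656))
0.28412790443244584 (array([0.01801069, 0.00076143]), np.float64(-0.014034613638188712))
```

```bash
cat >> wm.py <<'E'
def inner(im,cols,r0,r1,thr=70):
    """last steel row going down: S small & V>thr then not"""
    h=cv2.cvtColor(im,cv2.COLOR_RGB2HSV).astype(int); P=[]
    for c in cols:
        ok=(h[:,c,1]<30)&(h[:,c,2]>thr)
        r=[v for v in range(r0,r1) if ok[v] and not ok[v+1] and ok[v-4]]
        if r: P.append((c,r[0]+.5))
    P=np.array(P,float); k=np.polyfit(P[:,0],P[:,1],1)
    for _ in range(3):
        e=np.abs(P[:,1]-np.polyval(k,P[:,0])); P=P[e<=max(1.2,2*np.median(e))]; k=np.polyfit(P[:,0],P[:,1],1)
    return P,np.std(P[:,1]-np.polyval(k,P[:,0]))
E
python3 - <<'E'
from wm import *
im=cv2.imread('pics/wrist12.png')[:,:,::-1]; m=viewer.camera_model('wrist')
P,sd=inner(im,range(236,325,3),300,358); print(P[::6].tolist(),sd,edge_axis(m,P,-1))
E
```

```text
[[236.0, 308.5], [254.0, 317.5], [272.0, 326.5], [290.0, 334.5], [308.0, 343.5]] 0.28901530751715737 (array([0.01801114, 0.00067492]), np.float64(-0.016508034902501703))
```

Both edges agree: the sleeve is 2.7 mm short of the line and within about 0.013 rad of parallel. I go back down behind it for the last 2.8 mm.

Run:
```python
from go import *
plan([*lw(.0177,.043),.05],-.029)
```

```text
shift [-0.0078  0.0153  0.0824] turn [0.0009 0.0005 0.4992]
```

Emit:
carry_out:
  plan:
    - {"x":-0.008,"y":0.0,"z":0.0,"ax":0,"ay":0,"az":0.5,"hand":0.6}
    - {"x":-0.008,"y":0.0,"z":0.0,"ax":0,"ay":0,"az":0.5,"hand":0.6}
    - {"x":-0.008,"y":0.015,"z":0.03,"ax":0,"ay":0,"az":0.5,"hand":0.6}
    - {"x":-0.008,"y":0.015,"z":0.05,"ax":0,"ay":0,"az":0.5,"hand":0.6}
    - {"x":-0.008,"y":0.015,"z":0.07,"ax":0,"ay":0,"az":0.5,"hand":0.6}
    - {"x":-0.008,"y":0.015,"z":0.075,"ax":0,"ay":0,"az":0.5,"hand":0.6}
    - {"x":-0.008,"y":0.015,"z":0.075,"ax":0,"ay":0,"az":0.5,"hand":0.6}

```text
clock: 13.27
tcp_pos: [0.5747, 0.0809, 0.0552]
orientation: [0.001, 1.0, -0.015, -0.003]
wrist_force: [0.2, 0.4, 0.4]
finger_gap: 0.0512
```

Run:
```python
from go import *
t,R,s=cur(); print(t,wl(t),s['clock'])
plan([*lw(.0177,.043),.0123],-.029); plan([*lw(.0177,.0272),.0123],-.029)
```

```text
[0.57472738 0.08092194 0.05522938] [0.01544732 0.04316684] 13.2667
shift [0.0025 0.0001 0.0429] turn [ 0.0012  0.0051 -0.0011]
shift [0.0026 0.0159 0.0429] turn [ 0.0012  0.0051 -0.0011]
```

Emit:
carry_out:
  plan:
    - {"x":0.0025,"y":0,"z":0.025,"ax":0.001,"ay":0.005,"az":-0.001,"hand":0.6}
    - {"x":0.0025,"y":0,"z":0.038,"ax":0.001,"ay":0.005,"az":-0.001,"hand":0.6}
    - {"x":0.0025,"y":0,"z":0.043,"ax":0.001,"ay":0.005,"az":-0.001,"hand":0.6}
    - {"x":0.0025,"y":0.004,"z":0.043,"ax":0.001,"ay":0.005,"az":-0.001,"hand":0.6}
    - {"x":0.0025,"y":0.008,"z":0.043,"ax":0.001,"ay":0.005,"az":-0.001,"hand":0.6}
    - {"x":0.0025,"y":0.01,"z":0.043,"ax":0.001,"ay":0.005,"az":-0.001,"hand":0.6}
    - {"x":0.0025,"y":0.0115,"z":0.043,"ax":0.001,"ay":0.005,"az":-0.001,"hand":0.6}

```text
clock: 13.85
tcp_pos: [0.5775, 0.0689, 0.0133]
orientation: [0.0, 1.0, -0.015, 0.001]
wrist_force: [0.1, 0.1, -0.7]
finger_gap: 0.0514
```

Run:
```python
from wm import *
from go import *
t,R,s=cur(); print(t,wl(t),s['clock'])
plan([*lw(.0177,.0272),.0123],-.029)
m=viewer.camera_model('wrist');im=viewer.read_camera('wrist'); cv2.imwrite("pics/wrist13.png",im[:,:,::-1])
P,sd=outer(im,m,range(268,375,3),320,390); print(len(P),sd,edge_axis(m,P,1))
```

```text
[0.57750398 0.06892875 0.01328513] [0.01850497 0.03124221] 13.85
shift [-0.0008  0.004   0.001 ] turn [ 0.0003 -0.0017 -0.0004]
36 0.25273186820567506 (array([0.01803542, 0.0015619 ]), np.float64(-0.02267362291349452))
```

Emit:
carry_out:
  plan:
    - {"x":0,"y":0.0007,"z":0.0005,"ax":0,"ay":0,"az":0,"hand":0.6}
    - {"x":0,"y":0.0014,"z":0.0005,"ax":0,"ay":0,"az":0,"hand":0.6}
    - {"x":0,"y":0.0021,"z":0.0005,"ax":0,"ay":0,"az":0,"hand":0.6}
    - {"x":0,"y":0.0028,"z":0.0005,"ax":0,"ay":0,"az":0,"hand":0.6}
    - {"x":0,"y":0.0033,"z":0.0005,"ax":0,"ay":0,"az":0,"hand":0.6}
    - {"x":0,"y":0.0037,"z":0.0005,"ax":0,"ay":0,"az":0,"hand":0.6}
    - {"x":0,"y":0.0041,"z":0.0005,"ax":0,"ay":0,"az":0,"hand":0.6}
    - {"x":0,"y":0.0041,"z":0.0005,"ax":0,"ay":0,"az":0,"hand":0.6}
    - {"x":0,"y":0.0041,"z":0.0005,"ax":0,"ay":0,"az":0,"hand":0.6}

```text
clock: 14.65
tcp_pos: [0.5772, 0.0646, 0.0126]
orientation: [0.0, 1.0, -0.015, 0.001]
wrist_force: [-0.1, 1.0, -0.4]
finger_gap: 0.0509
```

Emit:
carry_out:
  plan:
    - {"x":0,"y":-0.004,"z":0,"ax":0,"ay":0,"az":0,"hand":0.6}
    - {"x":0,"y":-0.01,"z":-0.02,"ax":0,"ay":0,"az":0,"hand":0.6}
    - {"x":0,"y":-0.02,"z":-0.06,"ax":0,"ay":0,"az":-0.1,"hand":0.6}
    - {"x":-0.03,"y":-0.06,"z":-0.12,"ax":0,"ay":0,"az":-0.5,"hand":0.85}
    - {"x":-0.03,"y":-0.06,"z":-0.12,"ax":0,"ay":0,"az":-0.5,"hand":0.85}
    - {"x":-0.03,"y":-0.06,"z":-0.12,"ax":0,"ay":0,"az":-0.5,"hand":0.85}
    - {"x":-0.03,"y":-0.06,"z":-0.12,"ax":0,"ay":0,"az":-0.5,"hand":0.85}
    - {"x":-0.03,"y":-0.06,"z":-0.12,"ax":0,"ay":0,"az":-0.5,"hand":0.85}

```text
clock: 15.32
tcp_pos: [0.549, 0.1264, 0.1335]
orientation: [0.001, 0.972, 0.234, 0.001]
wrist_force: [0.3, 0.4, -0.9]
finger_gap: 0.0726
```

Run:
```python
from wm import *
from go import *
t,R,s=cur(); print(s['clock'],t,wl(t),R.as_matrix()[:,0].round(3),s['wrist_force'])
im=viewer.read_camera('wrist'); cv2.imwrite("pics/wrist14.png",im[:,:,::-1])
im=viewer.read_camera('side'); a=cv2.resize(im[190:300,210:350],None,fx=4,fy=4,interpolation=cv2.INTER_CUBIC)
cv2.imwrite("pics/side14.png",a[:,:,::-1])
```

```text
15.3167 [0.5490026  0.12638122 0.1334883 ] [-0.01133856  0.08800909] [0.891 0.455 0.003] [ 0.28838297  0.41194705 -0.88041428]
```

View pics/wrist14.png

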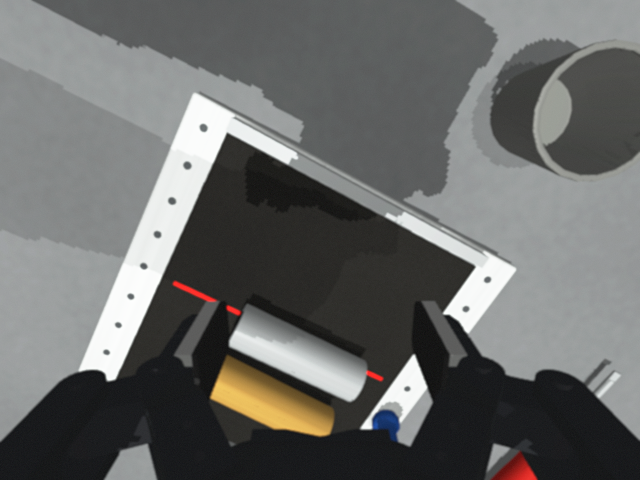

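View pics/side14.png

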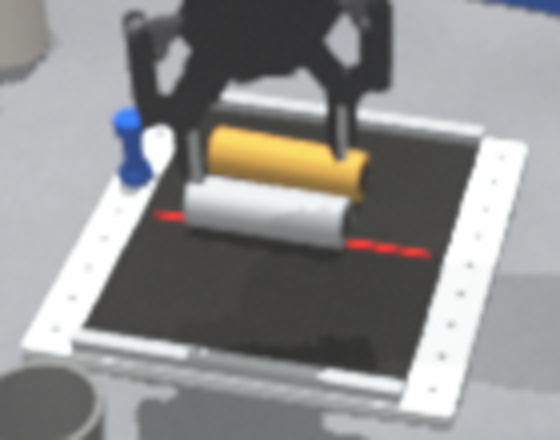

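Both views show the sleeve lying on the line: red emerges at (212,296)/(372,377) in wrist and at (170,215)/(385,247) in the side crop. Measuring.

Run:
```python
from wm import *
im=cv2.imread('pics/wrist14.png')[:,:,::-1]; m=viewer.camera_model('wrist')
print(lineang(im,m,(165,270,390,390)))
for thr in (55,75):
  P,sd=outer(im,m,range(252,360,3),290,375,thr); print(sd,edge_axis(m,P,1))
P,sd=inner(im,range(245,345,3),330,404); print(P[::6].tolist(),sd,edge_axis(m,P,-1))
from go import *
plan([.437,.351,.20],-.029)
plan([.45,.30,.20],-.029)
```

```text
(np.float64(-0.0018188194441835475), np.float64(-0.00157043020076496))
0.2838273046964844 (array([ 0.01797493, -0.00161735]), np.float64(-0.015496637816113816))
0.32951480783116677 (array([ 0.01796694, -0.00221963]), np.float64(-0.014894098975020233))
[[245.0, 354.5], [263.0, 362.5], [281.0, 371.5], [299.0, 379.5], [317.0, 387.5], [335.0, 396.5]] 0.28431328644276155 (array([ 0.01795533, -0.00247466]), np.float64(-0.018049041707015413))
shift [ 0.0024 -0.2513 -0.0679] turn [ 0.0007 -0.0008  0.4985]
shift [-0.0091 -0.1999 -0.0678] turn [ 0.0007 -0.0008  0.4985]
```

The sleeve is within about 0.5 mm of the line and 0.015 rad of parallel. I now move over the green button with fingers shut, and check with the top camera before pressing.

Run:
```python
from go import *
plan([.437,.351,.18],.47)
```

```text
shift [ 0.0024 -0.2513 -0.0479] turn [ 0.0009 -0.0006 -0.0005]
```

Emit:
carry_out:
  plan:
    - {"x":0.0,"y":-0.03,"z":-0.02,"ax":0,"ay":0,"az":0,"hand":0.5}
    - {"x":0.0,"y":-0.07,"z":-0.04,"ax":0,"ay":0,"az":0,"hand":0}
    - {"x":0.0024,"y":-0.11,"z":-0.048,"ax":0,"ay":0,"az":0,"hand":0}
    - {"x":0.0024,"y":-0.15,"z":-0.048,"ax":0,"ay":0,"az":0,"hand":0}
    - {"x":0.0024,"y":-0.19,"z":-0.048,"ax":0,"ay":0,"az":0,"hand":0}
    - {"x":0.0024,"y":-0.22,"z":-0.048,"ax":0,"ay":0,"az":0,"hand":0}
    - {"x":0.0024,"y":-0.24,"z":-0.048,"ax":0,"ay":0,"az":0,"hand":0}
    - {"x":0.0024,"y":-0.2513,"z":-0.048,"ax":0,"ay":0,"az":0,"hand":0}
    - {"x":0.0024,"y":-0.2513,"z":-0.048,"ax":0,"ay":0,"az":0,"hand":0}
    - {"x":0.0024,"y":-0.2513,"z":-0.048,"ax":0,"ay":0,"az":0,"hand":0}

```text
clock: 16.25
tcp_pos: [0.4371, 0.3506, 0.1796]
orientation: [0.001, 0.973, 0.233, 0.0]
wrist_force: [0.1, -0.3, 1.1]
finger_gap: -0.0004
```

Run:
```python
from wm import *
from go import *
t,R,s=cur(); print(s['clock'],t,R.as_matrix()[:,0].round(3),s['finger_gap'])
m=viewer.camera_model('wrist');im=viewer.read_camera('wrist'); cv2.imwrite("pics/wrist15.png",im[:,:,::-1])
g=blobs(masks(im)['green'],(0,0,640,480),100); r=blobs(masks(im)['red'],(0,0,640,480),100)
for b in g: print('green',b[0],b[1],onz(m,*b[1],.072))
for b in r: print('red',b[0],b[1],onz(m,*b[1],.072))
im=viewer.read_camera('top'); cv2.imwrite("pics/top15.png",cv2.resize(im[130:260,160:400],None,fx=3.2,fy=3.2,interpolation=cv2.INTER_CUBIC)[:,:,::-1])
from meas import axis
mt=viewer.camera_model('top'); roi=(280,160,370,236)
S=axis(im,'steel',roi,mt,.031); L=axis(im,'red',roi,mt,.015)
print('steel',wl(S[0]),S[1]-A,S[2:]);print(L); B=axis(im,'brass',roi,mt,.031); print('brass',wl(B[0]),B[1]-A)
plan([.437,.351,.09],.47)
```

```text
16.25 [0.43706608 0.35063984 0.17960664] [ 0.892  0.452 -0.   ] -0.00035473518034507753
green 1409 (np.float64(323.83392476933994), np.float64(234.2320794889993)) [0.43955892 0.34925428 0.072     ]
green 698 (np.float64(630.2220630372493), np.float64(230.52865329512895)) [0.62347917 0.44577889 0.072     ]
red 2134 (np.float64(62.949390815370194), np.float64(256.8622305529522)) [0.28573129 0.25248863 0.072     ]
red 1893 (np.float64(422.47490755414685), np.float64(285.20021130480717)) [0.51940992 0.34717045 0.072     ]
red 873 (np.float64(257.87628865979383), np.float64(8.458190148911799)) [0.34418946 0.45278393 0.072     ]
steel [ 0.0181541  -0.00027392] -0.012945209 (np.float64(0.10478622692226625), np.float64(0.033261506776355955))
(array([0.49577866, 0.03987793]), np.float32(-0.026801586), np.float64(0.052212504355517886), np.float64(0.0077679275262667186))
brass [ 0.01764456 -0.04983228] -0.06192192
shift [-0.0001 -0.0015  0.0898] turn [ 0.0013  0.     -0.0023]
```

View pics/top15.png

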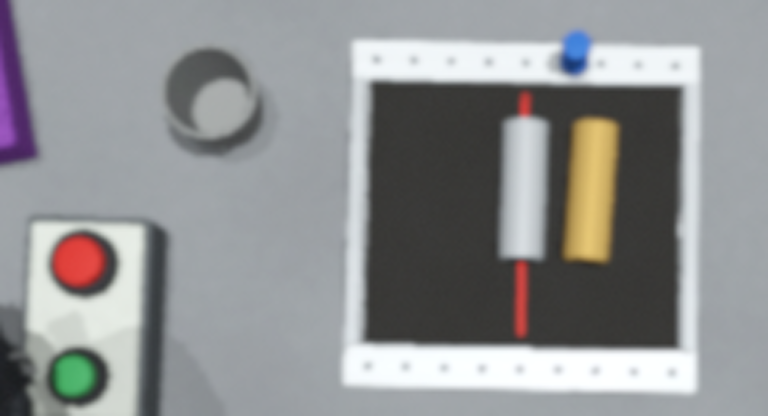

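View pics/wrist15.png

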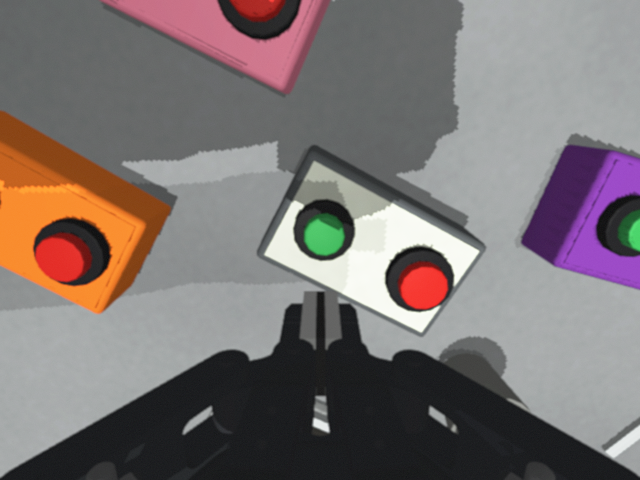

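Top camera confirms the sleeve on the line (-0.3 mm) and the brass sleeve unmoved. Green top: (0.4396,0.3493) from the wrist, (0.437,0.351) from the top view; mean (0.438,0.350), and 80 mm from red as it must be. The green button at (324,234) on the dark box with the pale top is the one. Descending onto it.

Emit:
carry_out:
  plan:
    - {"x":0.0005,"y":0.0,"z":0.04,"ax":0,"ay":0,"az":0,"hand":0}
    - {"x":0.0005,"y":0.0005,"z":0.075,"ax":0,"ay":0,"az":0,"hand":0}
    - {"x":0.0005,"y":0.0005,"z":0.095,"ax":0,"ay":0,"az":0,"hand":0}
    - {"x":0.0005,"y":0.0005,"z":0.1,"ax":0,"ay":0,"az":0,"hand":0}
    - {"x":0.0005,"y":0.0005,"z":0.105,"ax":0,"ay":0,"az":0,"hand":0}
    - {"x":0.0005,"y":0.0005,"z":0.109,"ax":0,"ay":0,"az":0,"hand":0}
    - {"x":0.0005,"y":0.0005,"z":0.109,"ax":0,"ay":0,"az":0,"hand":0}

```text
clock: 16.93
tcp_pos: [0.4393, 0.3489, 0.0718]
orientation: [0.001, 0.973, 0.231, 0.001]
wrist_force: [-2.0, -3.3, 4.7]
finger_gap: 0.0001
```

Run:
```python
from go import *
t,R,s=cur(); print(s['clock'],t,s['wrist_force'])
im=viewer.read_camera('side'); cv2.imwrite("pics/side16.png",cv2.resize(im[250:390,220:380],None,fx=4,fy=4,interpolation=cv2.INTER_CUBIC)[:,:,::-1])
```

```text
16.9333 [0.43932845 0.34885862 0.07179375] [-1.98973292 -3.31497463  4.67685673]
```

View pics/side16.png

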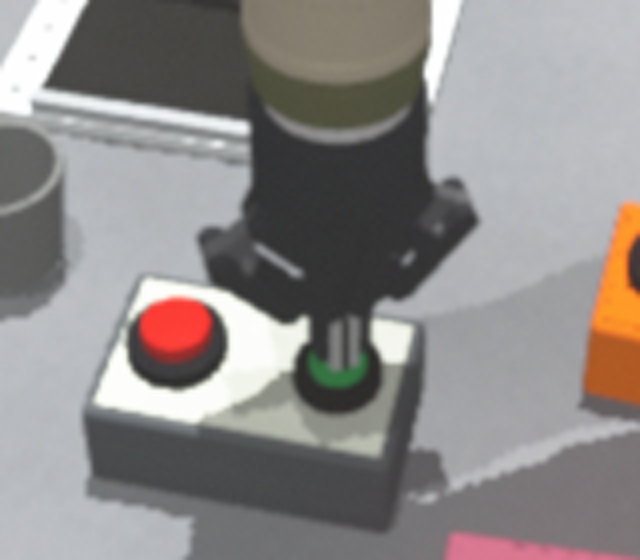

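On the button, with 4.7 N already. I press deeper in small steps.

Emit:
carry_out:
  plan:
    - {"x":0,"y":0,"z":0.0015,"ax":0,"ay":0,"az":0,"hand":0}
    - {"x":0,"y":0,"z":0.003,"ax":0,"ay":0,"az":0,"hand":0}
    - {"x":0,"y":0,"z":0.0045,"ax":0,"ay":0,"az":0,"hand":0}
    - {"x":0,"y":0,"z":0.0045,"ax":0,"ay":0,"az":0,"hand":0}

```text
clock: 17.32
tcp_pos: [0.4404, 0.3498, 0.0708]
orientation: [0.0, 0.973, 0.231, 0.003]
wrist_force: [-4.9, -4.8, 17.7]
finger_gap: -0.0001
```

Run:
```python
from go import *
t,R,s=cur(); print(s['clock'],t,s['wrist_force'],s['ft_torque'])
im=viewer.read_camera('side'); cv2.imwrite("pics/side17.png",cv2.resize(im[310:370,240:340],None,fx=8,fy=8,interpolation=cv2.INTER_CUBIC)[:,:,::-1])
im=cv2.imread('pics/side0.png'); cv2.imwrite("pics/side0b.png",cv2.resize(im[310:370,240:340],None,fx=8,fy=8,interpolation=cv2.INTER_CUBIC))
```

```text
17.3167 [0.44035462 0.34975601 0.07082508] [-4.85576292 -4.78718643 17.68806335] [-0.94321703  1.11738968 -0.02495388]
```

View pics/side17.png

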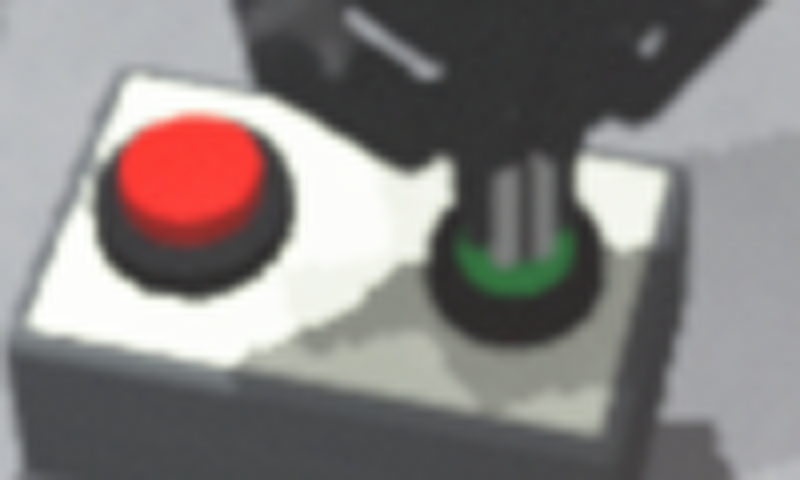

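View pics/side0b.png

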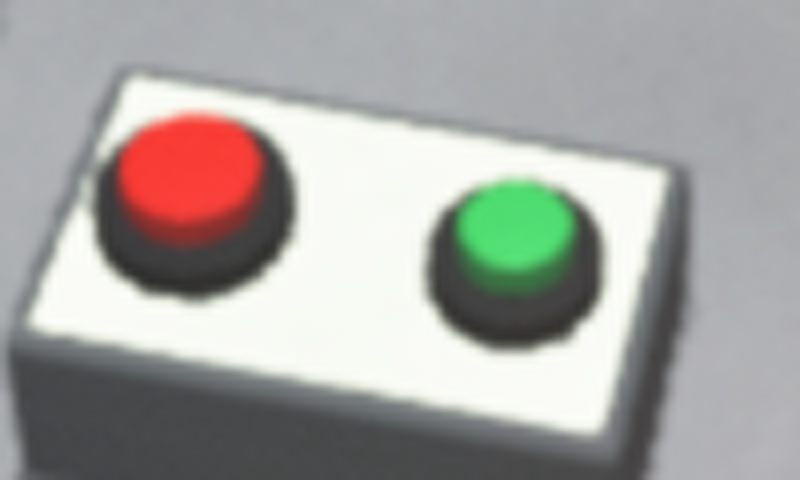

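The green cap is now flush with its collar (its side wall visible before at (515,280) is gone), and the force rose past the 5 N spring to 17.7 N with hardly any motion: bottomed out. A bit more for certainty, then straight up.

Emit:
carry_out:
  plan:
    - {"x":0,"y":0.0,"z":0.003,"ax":0,"ay":0,"az":0,"hand":0}
    - {"x":0,"y":0.0,"z":0.0045,"ax":0,"ay":0,"az":0,"hand":0}
    - {"x":0,"y":0.0,"z":0.0045,"ax":0,"ay":0,"az":0,"hand":0}

```text
clock: 17.62
tcp_pos: [0.4405, 0.3498, 0.0706]
orientation: [0.0, 0.973, 0.232, 0.004]
wrist_force: [-9.6, -8.1, 29.0]
finger_gap: -0.0003
```

Emit:
carry_out:
  plan:
    - {"x":0,"y":0,"z":-0.002,"ax":0,"ay":0,"az":0,"hand":0}
    - {"x":0,"y":0,"z":-0.003,"ax":0,"ay":0,"az":0,"hand":0}
    - {"x":0,"y":0,"z":-0.003,"ax":0,"ay":0,"az":0,"hand":0}

```text
clock: 17.87
tcp_pos: [0.4414, 0.3507, 0.0749]
orientation: [-0.0, 0.973, 0.232, 0.006]
wrist_force: [1.0, 0.6, 2.3]
finger_gap: -0.0001
```

Emit:
carry_out:
  plan:
    - {"x":0,"y":0,"z":-0.001,"ax":0,"ay":0,"az":0,"hand":0}
    - {"x":0,"y":0,"z":-0.0015,"ax":0,"ay":0,"az":0,"hand":0}

```text
clock: 18.03
tcp_pos: [0.4417, 0.3511, 0.0765]
orientation: [-0.0, 0.973, 0.232, 0.006]
wrist_force: [0.5, 0.5, 1.6]
finger_gap: -0.0001
```

Emit:
carry_out:
  plan:
    - {"x":0,"y":0,"z":-0.001,"ax":0,"ay":0,"az":0,"hand":0}
    - {"x":0,"y":0,"z":-0.0015,"ax":0,"ay":0,"az":0,"hand":0}

```text
clock: 18.2
tcp_pos: [0.4418, 0.3512, 0.0777]
orientation: [-0.0, 0.973, 0.232, 0.006]
wrist_force: [0.4, 0.0, -0.1]
finger_gap: 0.0004
```

The spring released at about 0.077, so the travel was at least 6 mm: fully pressed. Now clear.

Emit:
carry_out:
  plan:
    - {"x":0,"y":0,"z":-0.02,"ax":0,"ay":0,"az":0,"hand":0}
    - {"x":0,"y":0,"z":-0.06,"ax":0,"ay":0,"az":0,"hand":0}
    - {"x":0,"y":0,"z":-0.1,"ax":0,"ay":0,"az":0,"hand":0}
    - {"x":0,"y":0,"z":-0.12,"ax":0,"ay":0,"az":0,"hand":0}
    - {"x":0,"y":0,"z":-0.12,"ax":0,"ay":0,"az":0,"hand":0}
    - {"x":0,"y":0,"z":-0.12,"ax":0,"ay":0,"az":0,"hand":0}
    - {"x":0,"y":0,"z":-0.12,"ax":0,"ay":0,"az":0,"hand":0}

```text
clock: 18.78
tcp_pos: [0.4399, 0.3506, 0.1964]
orientation: [-0.0, 0.973, 0.232, 0.005]
wrist_force: [0.0, 0.4, -1.2]
finger_gap: 0.0
```

Run:
```python
from wm import *
from go import *
from meas import axis
t,R,s=cur(); print(s['clock'],t,s['wrist_force'],np.abs(s['qvel']).max())
im=viewer.read_camera('top'); cv2.imwrite("pics/top18.png",im[:,:,::-1])
mt=viewer.camera_model('top'); roi=(280,160,370,236)
for k in('steel','brass'):
    S=axis(im,k,roi,mt,.031); print(k,wl(S[0]),S[1]-A)
print([ (b[0],b[1]) for b in blobs(masks(im)['blue'],(325,130,355,160))], [ (b[0],b[1]) for b in blobs(masks(cv2.imread('pics/top0.png')[:,:,::-1])['blue'],(325,130,355,160))])
sd=viewer.read_camera('side'); cv2.imwrite("pics/side18.png",sd[:,:,::-1])
```

```text
18.7833 [0.43993795 0.35055774 0.19642794] [ 0.02218679  0.39188749 -1.16037035] 0.023172109059007243
steel [ 0.0181541  -0.00027392] -0.012945209
brass [ 0.01764185 -0.04982049] -0.062532246
[(np.int64(71), (np.float64(339.36619718309856), np.float64(145.98591549295776)))] [(np.int64(71), (np.float64(339.36619718309856), np.float64(145.98591549295776)))]
```

View pics/side18.png

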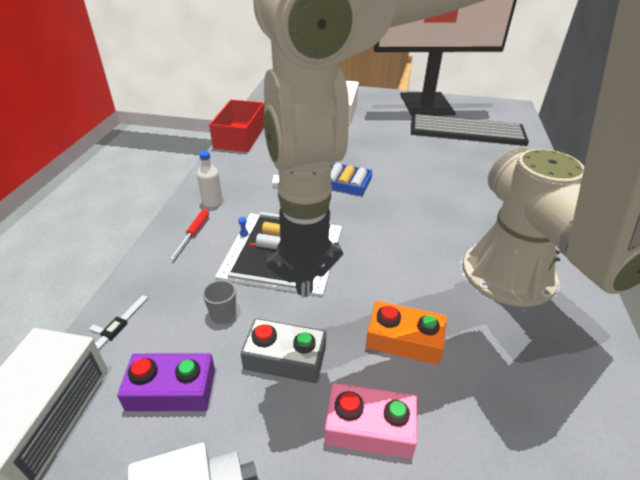

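View pics/top18.png

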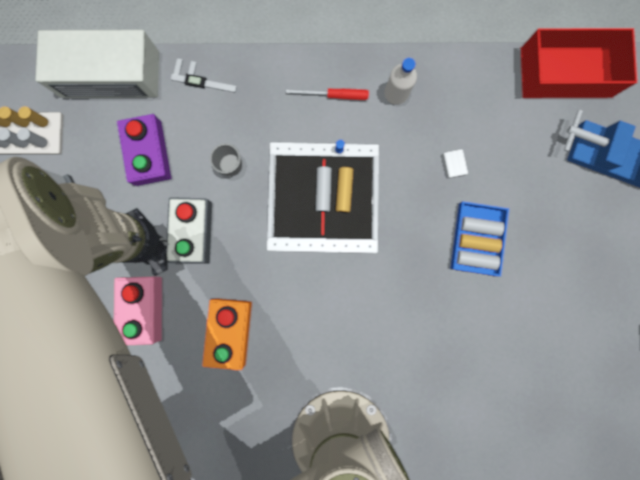

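The final views show the sleeve on the line at (323,189), the brass sleeve, gauge, cup and block where they were, and the tool clear above the box. Handing in.

```bash
python3 -c "
from workcell import env
print(env.hand_in())"
```

```text
the job is handed in; nothing more can be done
None
```

The steel sleeve now lies on the red line, the green start button has been pressed fully down, and the job is handed in at about 19 s of the 64 s allowed.

**Rolling:** I pushed the sleeve slowly across the pad with the spread fingers behind it. It would not turn while being pushed, so partway I squared it with the open fingers on opposite sides, turning the tool without closing the jaws. That took the skew from about 0.045 rad to about −0.015 rad.

**Sleeve checks:**

| View | Off centre | Off parallel |
|---|---|---|
| Top camera | about 0.3 mm | about 0.01 rad |
| Wrist camera | about 0.5 mm | about 0.015 rad |

- The two cameras' absolute positions differed by about 2 to 5 mm, so I placed the sleeve by its position relative to the line in the same picture.
- The sleeve sits about 18 mm along the line from its midpoint, as it started; I took "centred" to mean across the line.

**Button:** I pressed the green button until it stopped, reaching 29 N against its 5 N spring. The cap was flush with its collar, and it came back up over about 6 mm as I lifted. I could not read the button's travel directly.

**Everything else:** The top view shows the same positions for the brass sleeve and blue gauge before and after. The cup and block look unmoved by eye. The tool never went near the red button. The last check had the arm about 12 cm above the green button, touching nothing.

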